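# Walk the heavy battery back onto its charging rail

### The arm

A 6-joint arm with a two-finger parallel gripper is mounted at the origin on the work surface. World frame = base frame: x ahead of the robot, y to its left, z up, the work surface at z = 0. Lengths are in m, angles in rad, forces in N, time in s.
With the tool pointing down it reaches from about 0.275 to 0.75 m from the base axis. Payload 10.2 kg.
Tool frame: the origin (TCP) lies at the very end of the fingers, on their centre line; the grasp point (between the pads) lies 19 mm behind it; z points along the fingers, y is the direction in which the jaws open and shut (so a half turn about z gives the same grasp; the last joint's range is limited). The gripper opens to 85 mm and grips with 20 to 120 N. Pads are 22 mm wide; open, the fingers measure 114 mm over their backs; the gripper's body (76 mm by 85 mm) begins 54 mm behind the grasp point. The pads swing forward as they close: fully open they stand 13 mm farther back than shut.
Start: joints at [-1.571, 0.313, 1.498, -0, 1.331, -0.223], TCP at [0.116, -0.512, 0.231] pointing down, gripper open.
Joint ranges: [-2.94, 2.94], [-0.97, 2.17], [0.19, 2.56], [-1.23, 4.37], [0.02, 3.11], [-2.88, 2.88]. Speed limits (rad/s): [2.39, 2.39, 3.01, 3.14, 3.14, 3.14].

### API

Orientations are given as a 3x3 rotation matrix whose columns are the frame's x, y, z axes.
In Python, from rig import readout, vision, hand_in gives the robot as it stands.
- The arm moves only by the shell command python3 -m pendant 'ROWS' [FORCE]. ROWS is JSON, a list that holds one entry, the list of rows, each a list of 7 numbers: the turn, a rotation vector about the tool's x, y, z in units of 6 degrees (1.0 is 6 degrees), then the shift along the tool's x, y, z in cm, then the closure, from 0 (fully open) to 1 (shut). A call has exactly 10 rows; each row shifts and turns the commanded pose from where the row before left it, along the tool's axes as they then stand; what a row does not reach is not made up. A row lasts 1/12 s, in which the tool goes at most 41.7 mm and 7.16 degrees, less where a joint would pass 70% of its speed; a pose out of reach is approached as far as the arm can. A call with a gripper value outside its range is refused whole. The fingers move at their own pace and stop on an object; FORCE is the grip in N (left out, the last holds). Time passes only in rows, so rows that do not move let the fingers close, or fill a call up. It gives the time, the measured TCP pose, the force and the opening at its end, in the units of the state.
- readout.get_obs(): the state, without advancing time (a new reading comes with each control period).
- vision.capture(name): name is "scene" or "side" or "wrist"; returns a dict with "pixels" (400x640x3 uint8, red, green, blue), "mtx" (3x3 intrinsics, pixels), "k1" (the pictures are not rectified: a ray, as slopes to the right and down, at radius r is drawn at 1 + k1 r^2 times it, then the intrinsics apply), "view" (4x4, takes a point from world to camera coordinates). Camera axes: x right, y down, z forward; pixel columns grow to the right and rows downward; lengths in m; the calibration is good to about 2 mm. A picture is of the moment at which its call begins. There is no depth.
- hand_in(): hands the job in, once; it reports no verdict.
The state is a dict: "clock": time; "qpos": joint angles; "qvel": joint speeds; "tau": joint torques, N m; "position": TCP position; "tool_rot": TCP orientation; "force": force on the tool from outside, world axes, zero at the start; "moment": the same for the moment, N m; "grip_width": finger opening in m.
Only numpy, scipy, OpenCV 4.12 (cv2) and the standard library are available. Lean on these libraries where they do the work, as an engineer would, in place of code of your own. Each camera call takes 0.05 s, during which the arm holds its last target.

### The job

The backup battery is too heavy to shove straight, so walk it forward to the charger by pushing the two ends of its front face in turn, pivoting it on one foot and then the other, in short swings that never turn it more than 25 degrees out of line with the charger. Bring it fully home: standing flat, its back face flush against the charger's front face at both ends and within 30 mm of the middle between the two yellow lines, then let go. Never press on the battery with more than 24 N (its case cracks), do not lift or tip it, and leave the other things on the bench where they are.

Things in the scene. Friction and masses are not known exactly. Their poses are not given: they have to be found in the camera images.
- battery: Heavy battery, grey case with black top, about 4.3 kg: 280 mm wide (its y), 90 mm deep (x), 80 mm tall; terminals stand 10 mm above the top. Origin: centre of its underside, on the bench; x points from the slick steel front plate (robot side, x = -45 mm) to the back face (x = +45 mm, two copper strips), z up. Stands on two rubber feet, each 20 x 60 mm, at y = +70 and -70 mm.
- battery_back_left (a point): Left (+y) end of the battery's back face: x = 45, y = +140, z = 40 mm of the battery. Pushed forward near this end of the front face (y = +125 mm) and low (about 30 mm up) the battery pivots about its right foot, taking about 10 to 15 N; pushed in the middle it would take over 24 N. Weight and friction vary a little.
- battery_back_right (a point): Right (-y) end of the battery's back face: x = 45, y = -140, z = 40 mm of the battery. Pushed forward near this end of the front face (y = -125 mm) the battery pivots about its left foot, so the far end then backs away a little (about 0.4 times as far).
- charger: Fixed, rigid grey charger, 360 mm wide (y), 90 mm deep, 80 mm tall. Origin: middle of the lower edge of its flat front face, at bench height; x points level into it, away from the robot, so the front face is the plane x = 0; y left, z up. Flat yellow lines run out from it on the bench at y = +165 and -165 mm. The battery starts 40 to 63 mm short of it (at its middle), up to 0.15 rad askew.
- jar: Bystander: amber screw jar, 60 mm across, 85 mm tall. Leave it alone.
- paint_tin: Bystander: paint tin, 80 mm across, 100 mm tall. Leave it alone.
- wrench: Bystander: steel open wrench lying flat. Leave it alone.
- screwdriver: Bystander: screwdriver with green handle, lying flat. Leave it alone.
- tape_roll: Bystander: blue roll of tape, 80 mm across, 25 mm high, lying on top of the charger. Leave it alone.
- carton: Bystander: cardboard carton 80 x 110 x 60 mm. Leave it alone.
- mug: Bystander: blue mug, 76 mm across, 90 mm tall. Leave it alone.

How it is judged:
On the way:
1. the battery has been walked up close: both ends of its back face within 30 mm of the charger's face (x of each of battery_back_left, battery_back_right in the frame of charger above -0.03 m), for 0.1 s.
At the end, for the whole second after the job is handed in: Both ends of the battery's back face are within 3 mm of the charger's front face, the battery's middle is within 30 mm of the charger's middle sideways, it stands flat on the bench, is at rest and is not touched (x of each of battery_back_left, battery_back_right in the frame of charger above -0.003 m and y of battery in the frame of charger between -0.03 and 0.03 m and angle between battery's own z axis and vertical below 0.03 rad and height (world z) of battery below 0.004 m and linear speed of battery below 0.01 m/s and contact force between each of the arm, the fingers and battery below 0.1 N).
It fails at once if the battery is pressed with more than 24 N (contact force between any of the fingers, the arm and battery above 24 N).
It fails at once if the battery is turned more than 0.45 rad (about 25 degrees) out of line with the charger (angle between the x axis of battery and the x axis of charger, either way round above 0.45 rad).
It fails at once if the battery is lifted or tipped (angle between battery's own z axis and vertical above 0.08 rad or height (world z) of battery above 0.01 m).
It fails at once if a bystander is moved more than 20 mm (distance of any of jar, paint_tin, wrench, screwdriver, tape_roll, carton, mug from where it was at the start of the episode above 0.02 m).
It also fails if it takes over 72 s, if anything falls off the work surface, if the arm or the gripper's body presses on something with over 40 N, if the wrist force passes 120 N, or if a joint passes its speed limit or range.

## Working session

There is one attempt and no reset: what is moved stays moved. The work goes in short steps, Python scripts to look and compute and a shell command to move; the robot and the scene stay as the last step left them, time stands still between calls to the robot, and variables do not carry over. Pictures are saved under pics/ and viewed, and the job is handed in when it is done.

```bash
ls; mkdir -p pics
python3 - <<'E'
from rig import readout, vision
import cv2, numpy as np
o=readout.get_obs()
for k,v in o.items(): print(k,np.round(v,4).tolist())
for n in ("scene","side","wrist"):
    c=vision.capture(n); cv2.imwrite(f"pics/{n}0.png",cv2.cvtColor(c["pixels"],cv2.COLOR_RGB2BGR))
    np.savez(f"pics/{n}0.npz",**c); print(n,c["mtx"].tolist(),c["k1"],np.round(c["view"],4).tolist())
E
```

```text
pics
clock 0.0
qpos [-1.5714, 0.3134, 1.4984, 0.0, 1.331, -0.2234]
qvel [0.0011, -0.0008, 0.0001, -0.0004, -0.0007, 0.0]
tau [-0.0002, -41.2269, -25.9742, -0.0002, 0.0042, 0.0]
position [0.116, -0.5118, 0.2307]
tool_rot [[0.9753, 0.221, 0.0], [0.221, -0.9753, 0.0013], [0.0003, -0.0013, -1.0]]
force [-0.6219, -0.2344, -0.3644]
moment [0.0606, 0.0078, -0.0152]
grip_width 0.0854
scene [[369.4237635270563, 0.0, 316.06248819040434], [0.0, 369.4237635270563, 198.32962460958183], [0.0, 0.0, 1.0]] -0.07594803471442349 [[0.4016, 0.9157, 0.0109, -0.227], [0.7789, -0.3354, -0.5299, -0.4157], [-0.4816, 0.2213, -0.848, 1.3736], [0.0, 0.0, 0.0, 1.0]]
side [[415.13642932537755, 0.0, 311.948193083535], [0.0, 415.13642932537755, 199.51216811961459], [0.0, 0.0, 1.0]] -0.10900989111459376 [[-0.949, -0.3142, 0.0243, 0.5615], [-0.2048, 0.556, -0.8055, 0.2067], [0.2396, -0.7695, -0.592, 1.1975], [0.0, 0.0, 0.0, 1.0]]
wrist [[347.3158213116423, 0.0, 324.48917704864914], [0.0, 347.3158213116423, 197.06839534550187], [0.0, 0.0, 1.0]] -0.06295109607962861 [[0.2198, -0.9755, -0.0003, -0.5247], [-0.924, -0.2083, 0.3206, -0.0405], [-0.3129, -0.0702, -0.9472, 0.3814], [0.0, 0.0, 0.0, 1.0]]
```

View pics/scene0.png

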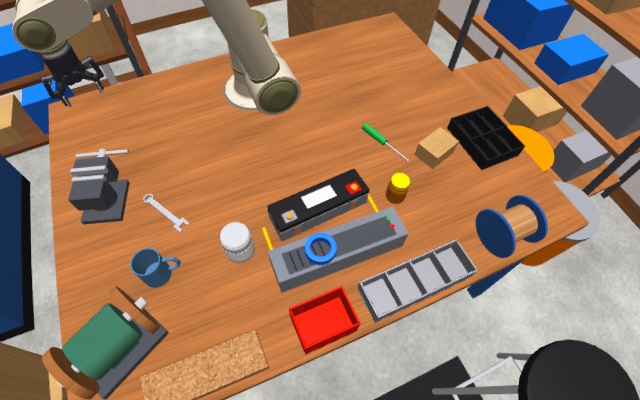

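View pics/side0.png

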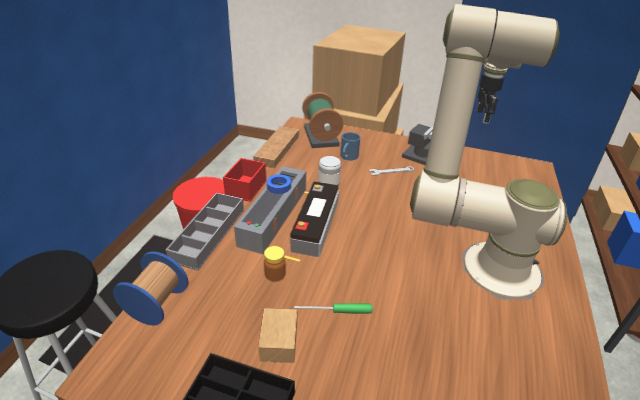

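View pics/wrist0.png

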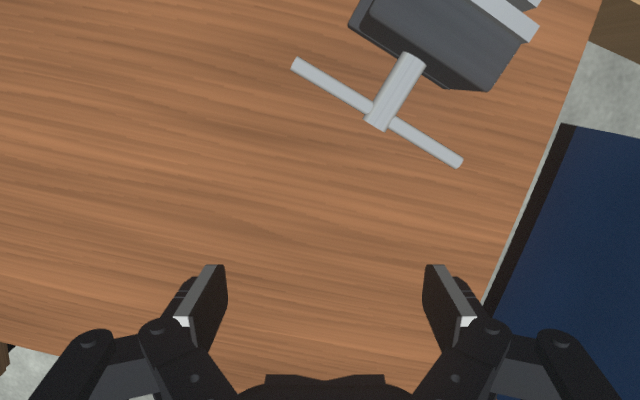

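The scene view shows the battery at about (318,202) with the charger behind it at (338,245). The jar is at (399,185) and the paint tin at (237,240). I'll enlarge both views to pick corners.

```bash
cat > h.py <<'E'
import numpy as np, cv2
from rig import readout, vision
def ray(c,u,v):
    K=c["mtx"]; k1=float(c["k1"])
    d=np.array([(u-K[0,2])/K[0,0],(v-K[1,2])/K[1,1]])
    s=cv2.undistortPoints(np.array([[[u,v]]],float),K,np.array([k1,0,0,0]))[0,0]
    V=c["view"]; R=V[:3,:3]; t=V[:3,3]
    return -R.T@t, R.T@np.array([s[0],s[1],1.])
def plane(c,u,v,z):
    o,d=ray(c,u,v); return o+d*(z-o[2])/d[2]
def proj(c,P):
    P=np.atleast_2d(np.array(P,float)); V=c["view"]; r,_=cv2.Rodrigues(V[:3,:3])
    return cv2.projectPoints(P,r,V[:3,3],c["mtx"],np.array([float(c["k1"]),0,0,0]))[0][:,0]
def crop(c,x0,y0,w,h,s,name):
    im=cv2.cvtColor(c["pixels"],cv2.COLOR_RGB2BGR)[y0:y0+h,x0:x0+w]
    im=cv2.resize(im,None,fx=s,fy=s,interpolation=cv2.INTER_CUBIC); cv2.imwrite(name,im)
E
python3 - <<'E'
from h import *
s=dict(np.load("pics/scene0.npz")); d=dict(np.load("pics/side0.npz"))
crop(s,210,160,210,140,3.8,"pics/s0c.png"); crop(d,220,150,140,110,5,"pics/d0c.png")
E
```

```text
(no output)
```

View pics/s0c.png

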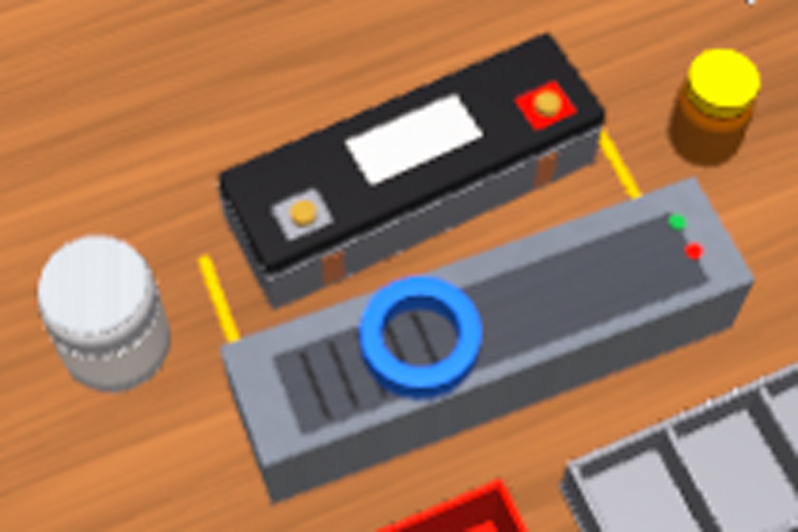

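View pics/d0c.png

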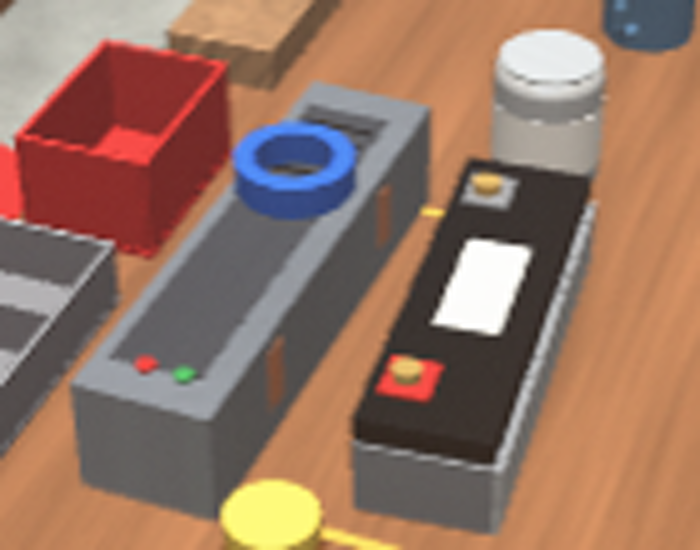

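```bash
cat >> h.py <<'E'
def tri(c1,p1,c2,p2):
    o1,d1=ray(c1,*p1); o2,d2=ray(c2,*p2)
    d1=d1/np.linalg.norm(d1); d2=d2/np.linalg.norm(d2)
    t=np.linalg.lstsq(np.stack([d1,-d2],1),o2-o1,rcond=None)[0]
    a=o1+d1*t[0]; b=o2+d2*t[1]; return (a+b)/2, np.linalg.norm(a-b)
E
python3 - <<'E'
from h import *
s=dict(np.load("pics/scene0.npz")); d=dict(np.load("pics/side0.npz"))
S=lambda x,y:(210+(x-1.4)/3.8,160+(y-1.4)/3.8); D=lambda x,y:(220+(x-2)/5,150+(y-2)/5)
np.set_printoptions(precision=4,suppress=True)
pairs={"chFR(-y)":(S(222,349),D(431,106)),"chFL":(S(696,180),D(214,413)),"chBL":(S(753,279),D(76,384)),
"batF-y":(S(221,180),D(588,180)),"batF+y":(S(548,34),D(497,456)),"batB+y":(S(604,112),D(356,437)),"batB-y":(S(268,264),D(470,160)),
"termR":(S(547,102),D(407,369)),"termG":(S(303,211),D(487,184)),"label":(S(414,139),D(482,286)),"chBase":(S(0,0),D(218,518))}
for k,(a,b) in pairs.items():
    print(k,*tri(s,a,d,b),"sc z80",plane(s,*a,.08)[:2],"sd z80",plane(d,*b,.08)[:2])
# bench: yellow line ends
for n,p in {"yl-y out":(205,258),"yl-y in":(235,340),"yl+y in":(637,195),"chbase":(0,0)}.items(): print(n,plane(s,*S(*p),0)[:2])
E
```

```text
chFR(-y) [ 0.6798 -0.1862  0.0795] 0.003550264364410175 sc z80 [ 0.6818 -0.1853] sd z80 [ 0.6785 -0.1872]
chFL [0.6904 0.1703 0.0816] 0.007478143439163278 sc z80 [0.6931 0.1729] sd z80 [0.6884 0.1662]
chBL [0.7766 0.1694 0.0783] 0.0031598849402714392 sc z80 [0.7785 0.1695] sd z80 [0.7743 0.1703]
batF-y [ 0.5529 -0.1416  0.0753] 0.0037243398733367798 sc z80 [ 0.5576 -0.1413] sd z80 [ 0.5501 -0.1369]
batF+y [0.5278 0.1369 0.0712] 0.0012643470759592767 sc z80 [0.5339 0.1333] sd z80 [0.5246 0.1458]
batB+y [0.6089 0.1446 0.0681] 0.0013761744650407878 sc z80 [0.6146 0.1392] sd z80 [0.6046 0.1577]
batB-y [ 0.6328 -0.1343  0.0781] 0.0009668139353978775 sc z80 [ 0.6342 -0.1343] sd z80 [ 0.6316 -0.1321]
termR [0.5944 0.1008 0.0885] 0.00040896903530565637 sc z80 [0.5899 0.1042] sd z80 [0.5976 0.091 ]
termG [ 0.6089 -0.0979  0.0878] 2.5850056390953733e-05 sc z80 [ 0.6046 -0.0966] sd z80 [ 0.6121 -0.1088]
label [ 0.5807 -0.0003  0.0806] 0.00029014882654300174 sc z80 [ 0.5805 -0.    ] sd z80 [ 0.5809 -0.0011]
chBase [ 0.5707 -0.054   0.0817] 0.5209820994778273 sc z80 [ 0.3348 -0.2454] sd z80 [0.6514 0.245 ]
yl-y out [ 0.5697 -0.1671]
yl-y in [ 0.6423 -0.1695]
yl+y in [0.6511 0.161 ]
chbase [ 0.2663 -0.2463]
```

Charger front middle is about (0.685, -0.008) with yaw -0.03. The battery is at (0.581, 0.000) with yaw +0.073, so the middle gap is about 59 mm and it is about 0.10 rad askew, both within the stated ranges. The left end lags, so I'll push that first. I'll turn and tilt the tool so the tips lead, and close the fingers.

```bash
python3 -m pendant '[[[0,0,1.18,0,0,0,1],[0,0,1.18,0,0,0,1],[0,1,0,0,0,0,1],[0,1,0,0,0,0,1],[0,1,0,0,0,0,1],[0,0,0,2,-3.5,0,1],[0,0,0,2,-3.5,0,1],[0,0,0,2,-3.5,0,1],[0,0,0,2,-3.5,0,1],[0,0,0,2,-3.5,0,1]]]' 20
cat >> h.py <<'E'
def go(t):
    o=readout.get_obs(); p=np.array(o["position"]); R=np.array(o["tool_rot"])
    print("t",round(float(o["clock"]),2),"p",p.round(4),"F",np.round(o["force"],1),"M",np.round(o["moment"],2),"delta cm tool",(R.T@(np.array(t)-p)*100).round(2)); return R
E
python3 -c "
from h import *
print(go([0.46,0.128,0.15]).round(3))"
```

```text
clock: 0.98
position: [0.2158, -0.3376, 0.2621]
tool_rot: [[0.951, -0.025, 0.309], [-0.024, -1.0, -0.007], [0.309, -0.001, -0.951]]
force: [0.7, 0.4, 0.7]
grip_width: -0.0001
t 0.98 p [ 0.2158 -0.3376  0.2621] F [0.7 0.4 0.7] M [-0.01  0.13 -0.03] delta cm tool [ 18.63 -47.15  17.87]
[[ 0.951 -0.025  0.309]
 [-0.024 -1.    -0.007]
 [ 0.309 -0.001 -0.951]]
```

```bash
python3 -m pendant '[[[0,0,0,1.24,-3.3,1.0,1],[0,0,0,1.24,-3.3,1.0,1],[0,0,0,1.24,-3.3,1.0,1],[0,0,0,1.24,-3.3,1.0,1],[0,0,0,1.24,-3.3,1.0,1],[0,0,0,1.24,-3.3,1.0,1],[0,0,0,1.24,-3.3,1.0,1],[0,0,0,1.24,-3.3,1.0,1],[0,0,0,1.24,-3.3,1.0,1],[0,0,0,1.24,-3.3,1.0,1]]]'
python3 -c "
from h import *
go([0.49,0.117,0.027])
s=dict(np.load('pics/scene0.npz'))
print(plane(s,399,181,.085),plane(s,408,159,0))"
```

```text
clock: 1.82
position: [0.3723, -0.0116, 0.2055]
tool_rot: [[0.95, -0.024, 0.31], [-0.023, -1.0, -0.008], [0.31, 0.0, -0.951]]
force: [1.2, -1.3, 0.2]
grip_width: 0.0002
t 1.82 p [ 0.3723 -0.0116  0.2055] F [ 1.2 -1.3  0.2] M [-0.03  0.11 -0.07] delta cm tool [  5.34 -13.15  20.52]
[0.62718445 0.23039    0.085     ] [ 5.18716563e-01  3.48619526e-01 -1.11022302e-16]
```

```bash
python3 -m pendant '[[[0,0,0,0.7,-3.3,1.5,1],[0,0,0,0.7,-3.3,1.5,1],[0,0,0,0.7,-3.3,1.5,1],[0,0,0,0.7,-3.2,1.5,1],[0,0,0,0.6,0,2.7,1],[0,0,0,0.6,0,2.7,1],[0,0,0,0.6,0,2.7,1],[0,0,0,0.4,0,2.7,1],[0,0,0,0.3,0,2.5,1],[0,0,0,0,0,0,1]]]'
python3 -c "
from h import *
go([0.49,0.117,0.027])
for n in ('scene','side'):
    c=vision.capture(n); np.savez(f'pics/{n}1.npz',**c)
    crop(c,*((210,130,210,160,3.7) if n=='scene' else (220,120,200,150,4)),f'pics/{n}1c.png')
go([0.49,0.117,0.027])
"
```

```text
clock: 2.65
position: [0.4843, 0.1145, 0.0345]
tool_rot: [[0.953, -0.025, 0.303], [-0.024, -1.0, -0.008], [0.303, 0.0, -0.953]]
force: [-0.6, 0.4, -0.5]
grip_width: -0.0
t 2.65 p [0.4843 0.1145 0.0345] F [-0.6  0.4 -0.5] M [0.   0.15 0.04] delta cm tool [ 0.31 -0.26  0.88]
t 2.75 p [0.4846 0.1147 0.038 ] F [-0.   0.3  0.3] M [ 0.02  0.13 -0.01] delta cm tool [ 0.17 -0.24  1.21]
```

View pics/scene1c.png

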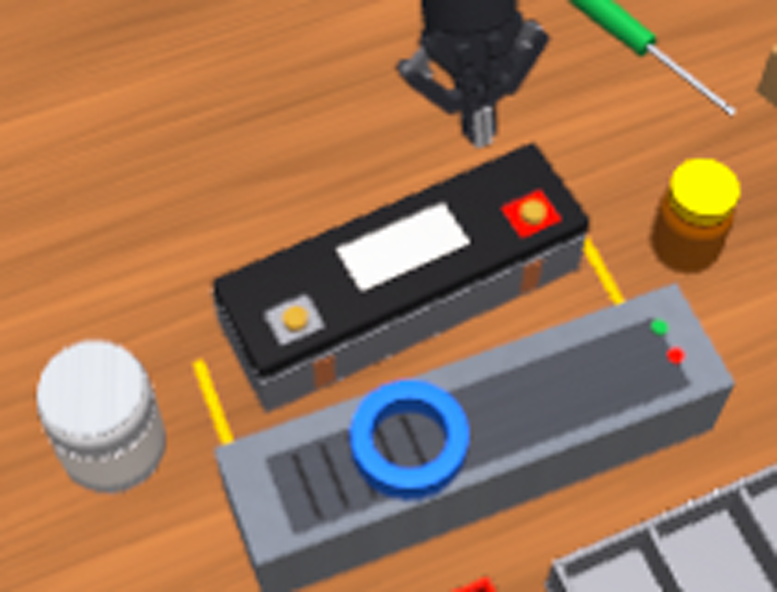

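View pics/side1c.png

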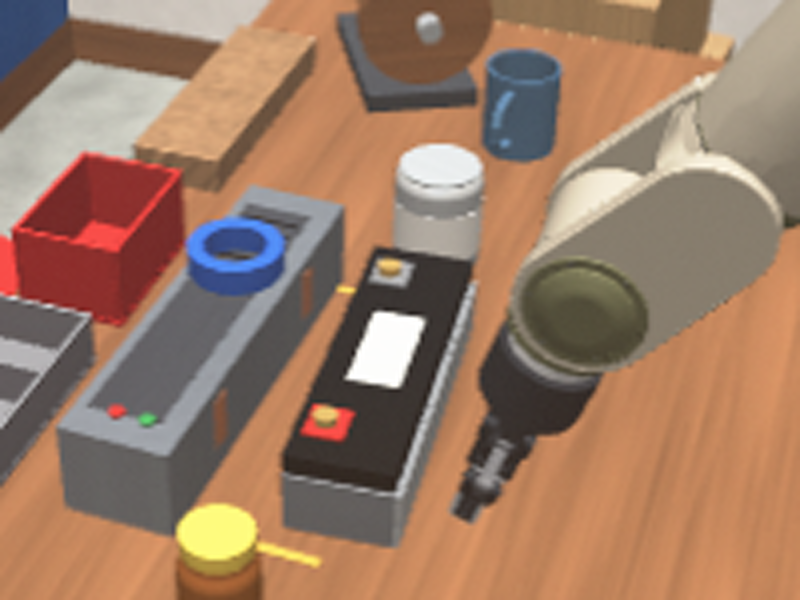

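Clear view: the fingertip stands about 30 mm short of the front plate, inside the left end. I'll lower it a little, move closer, then make contact slowly.

```bash
python3 -m pendant '[[[0,0,0,0.3,-0.2,0.6,1],[0,0,0,0.3,-0.2,0.6,1],[0,0,0,0.3,0,0.1,1],[0,0,0,0.3,0,0.1,1],[0,0,0,0.3,0,0.1,1],[0,0,0,0.3,0,0.1,1],[0,0,0,0.1,0,0.03,1],[0,0,0,0.1,0,0.03,1],[0,0,0,0.1,0,0.03,1],[0,0,0,0.1,0,0.03,1]]]'
python3 -c "
from h import *
go([0.516,0.119,0.028])"
```

```text
clock: 3.58
position: [0.5115, 0.1181, 0.0288]
tool_rot: [[0.951, -0.024, 0.309], [-0.023, -1.0, -0.008], [0.309, -0.0, -0.951]]
force: [-0.3, 0.7, -0.6]
grip_width: -0.0001
t 3.58 p [0.5115 0.1181 0.0288] F [-0.3  0.7 -0.6] M [-0.02  0.17  0.02] delta cm tool [ 0.4  -0.1   0.21]
```

```bash
python3 -m pendant '[[[0,0,0,0.1,0,0.03,1],[0,0,0,0.1,0,0.03,1],[0,0,0,0.1,0,0.03,1],[0,0,0,0.1,0,0.03,1],[0,0,0,0.1,0,0.03,1],[0,0,0,0.1,0,0.03,1],[0,0,0,0.1,0,0.03,1],[0,0,0,0.1,0,0.03,1],[0,0,0,0.1,0,0.03,1],[0,0,0,0.1,0,0.03,1]]]'
python3 -c "
from h import *
go([0.516,0.119,0.028])"
```

```text
clock: 4.42
position: [0.5181, 0.1181, 0.027]
tool_rot: [[0.954, -0.024, 0.299], [-0.023, -1.0, -0.007], [0.299, 0.0, -0.954]]
force: [-14.6, 0.5, 2.2]
grip_width: 0.0004
t 4.42 p [0.5181 0.1181 0.027 ] F [-14.6   0.5   2.2] M [0.16 2.32 0.1 ] delta cm tool [-0.17 -0.08 -0.16]
```

```bash
python3 -m pendant '[[[0,0,0,0.1,0,0.03,1],[0,0,0,0.1,0,0.03,1],[0,0,0,0.1,0,0.03,1],[0,0,0,0.1,0,0.03,1],[0,0,0,0,0,0,1],[0,0,0,0,0,0,1],[0,0,0,0,0,0,1],[0,0,0,0,0,0,1],[0,0,0,0,0,0,1],[0,0,0,0,0,0,1]]]'
python3 -c "
from h import *
go([0.516,0.119,0.028])"
```

```text
clock: 5.25
position: [0.5224, 0.1181, 0.0269]
tool_rot: [[0.954, -0.024, 0.3], [-0.023, -1.0, -0.007], [0.3, 0.0, -0.954]]
force: [-12.1, 1.5, -0.9]
grip_width: -0.0001
t 5.25 p [0.5224 0.1181 0.0269] F [-12.1   1.5  -0.9] M [0.29 2.14 0.17] delta cm tool [-0.58 -0.07 -0.29]
```

```bash
python3 -m pendant '[[[0,0,0,0.1,0,0.03,1],[0,0,0,0.15,0,0.05,1],[0,0,0,0.2,0,0.06,1],[0,0,0,0.2,0,0.06,1],[0,0,0,0.2,0,0.06,1],[0,0,0,0.2,0,0.06,1],[0,0,0,0.2,0,0.06,1],[0,0,0,0.2,0,0.06,1],[0,0,0,0.2,0,0.06,1],[0,0,0,0.2,0,0.06,1]]]'
python3 -c "
from h import *
go([0.565,0.119,0.028])"
```

```text
clock: 6.08
position: [0.5413, 0.1179, 0.027]
tool_rot: [[0.954, -0.024, 0.298], [-0.023, -1.0, -0.007], [0.299, -0.0, -0.954]]
force: [-12.7, 3.6, -0.8]
grip_width: -0.0002
t 6.08 p [0.5413 0.1179 0.027 ] F [-12.7   3.6  -0.8] M [0.56 2.43 0.14] delta cm tool [ 2.29 -0.17  0.61]
```

```bash
python3 -m pendant '[[[0,0,0,0.2,0,0.06,1],[0,0,0,0.2,0,0.06,1],[0,0,0,0.2,0,0.06,1],[0,0,0,0.2,0,0.06,1],[0,0,0,0.2,0,0.06,1],[0,0,0,0.2,0,0.06,1],[0,0,0,0.2,0,0.06,1],[0,0,0,0.2,0,0.06,1],[0,0,0,0.2,0,0.06,1],[0,0,0,0.15,0,0.05,1]]]'
python3 -c "
from h import *
go([0.565,0.119,0.028])
for n in ('scene','side'):
    c=vision.capture(n); np.savez(f'pics/{n}2.npz',**c)
    crop(c,*((210,130,210,160,3.7) if n=='scene' else (220,120,200,150,4)),f'pics/{n}2c.png')
"
```

```text
clock: 6.92
position: [0.5618, 0.1176, 0.0273]
tool_rot: [[0.954, -0.024, 0.299], [-0.023, -1.0, -0.007], [0.299, -0.0, -0.954]]
force: [-13.9, 4.3, -1.9]
grip_width: 0.0001
t 6.92 p [0.5618 0.1176 0.0273] F [-13.9   4.3  -1.9] M [0.77 2.33 0.24] delta cm tool [ 0.32 -0.15  0.02]
```

View pics/scene2c.png

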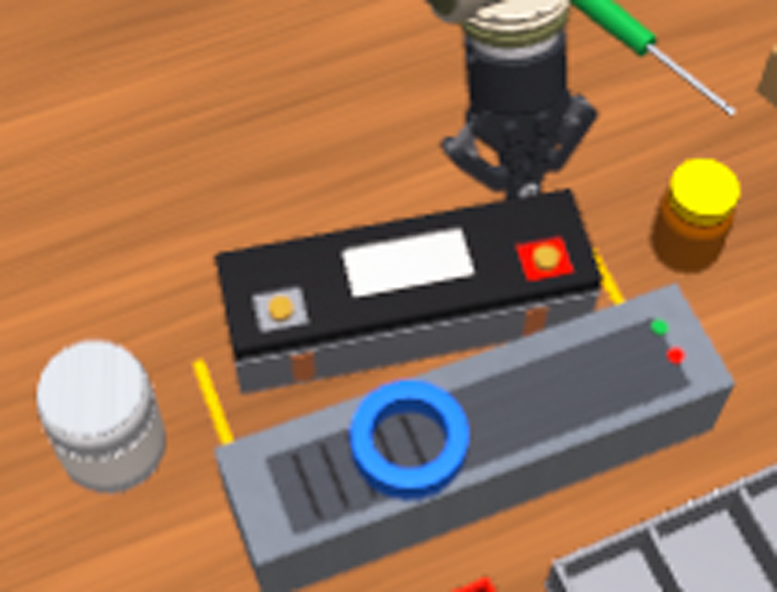

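View pics/side2c.png

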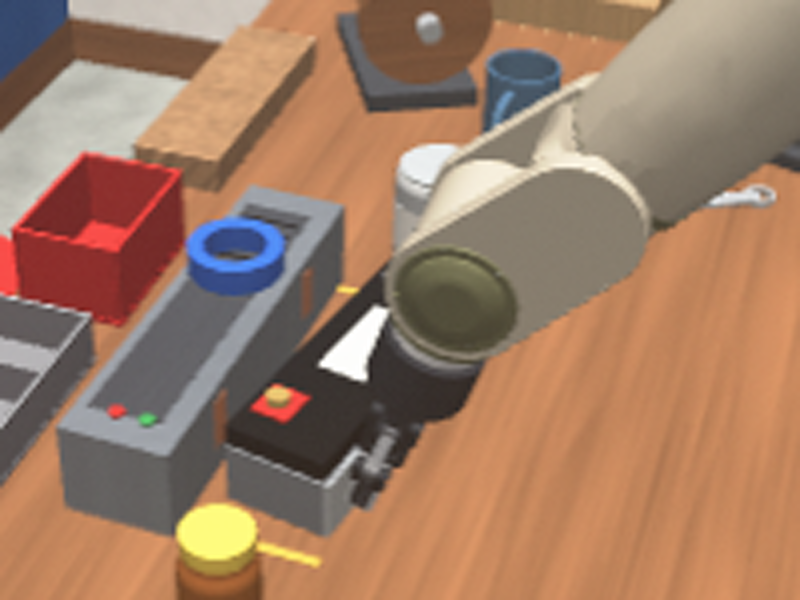

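The battery swung: terminals are now at crop (546,257) and (281,308), with the left end near the charger. I'll write a terminal-based pose tracker on the scene camera.

```bash
cat >> h.py <<'E'
CH=np.array([0.6851,-0.008]); TH=-0.03
def gold(c,cy0=100,cy1=300,cx0=200,cx1=420):
    im=c["pixels"]; b=cv2.cvtColor(im,cv2.COLOR_RGB2HSV)
    m=cv2.inRange(b,(13,120,150),(24,210,255)); w=np.zeros_like(m); w[cy0:cy1,cx0:cx1]=m[cy0:cy1,cx0:cx1]
    n,l,st,ce=cv2.connectedComponentsWithStats(w)
    return [(st[i,4],ce[i].round(1)) for i in range(1,n) if 8<=st[i,4]<80]
def bat(c,pL,pR,z=0.0885):
    L=plane(c,*pL,z)[:2]; R=plane(c,*pR,z)[:2]; y=(L-R)/np.linalg.norm(L-R); x=np.array([y[1],-y[0]])
    ce=(L+R)/2-0.0213*x; cx=np.array([np.cos(TH),np.sin(TH)]); cy=np.array([-cx[1],cx[0]])
    g=[((ce+.045*x+s*.14*y)-CH)@cx*1000 for s in(1,-1)]
    print("termdist",np.linalg.norm(L-R).round(4),"centre",ce.round(4),"yaw",np.arctan2(-y[0],y[1]).round(3),"rel",(np.arctan2(-y[0],y[1])-TH).round(3),"gapL,R mm",np.round(g,1),"ych mm",((ce-CH)@cy*1000).round(1))
    for s in(1,-1):
        f=ce-.045*x+s*.12*y; print(" push pt",s,f.round(4),"TCP contact",(f-.0106*cx).round(4))
E
python3 - <<'E'
from h import *
for i in (0,1,2):
    c=dict(np.load(f"pics/scene{i}.npz")); print(i,gold(c))
S=lambda x,y:(210+(x-1.4)/3.7,130+(y-1.4)/3.7)
c=dict(np.load("pics/scene0.npz")); T=lambda x,y:(210+(x-1.4)/3.8,160+(y-1.4)/3.8); bat(c,T(547,102),T(303,211))
c=dict(np.load("pics/scene2.npz")); bat(c,S(546,257),S(281,308))
E
```

```text
0 [(np.int32(30), array([353.5, 186.7])), (np.int32(32), array([289.5, 215.5]))]
1 [(np.int32(13), array([328.7, 149.7])), (np.int32(30), array([353.5, 186.7])), (np.int32(32), array([289.5, 215.5]))]
2 [(np.int32(14), array([341.1, 170.6])), (np.int32(32), array([357.2, 199.3])), (np.int32(9), array([373.2, 210.1])), (np.int32(30), array([285.4, 212.6]))]
termdist 0.1994 centre [ 5.807e-01 -1.000e-04] yaw 0.073 rel 0.103 gapL,R mm [-74.2 -45.4] ych mm 4.7
 push pt 1 [0.527  0.1163] TCP contact [0.5165 0.1166]
 push pt -1 [ 0.5446 -0.1231] TCP contact [ 0.534  -0.1228]
termdist 0.1994 centre [ 0.5963 -0.0028] yaw -0.187 rel -0.157 gapL,R mm [-22.5 -66.4] ych mm 2.5
 push pt 1 [0.5744 0.1235] TCP contact [0.5638 0.1238]
 push pt -1 [ 0.5298 -0.1123] TCP contact [ 0.5192 -0.112 ]
```

Relative yaw is -0.157, with gaps L 22 and R 66 mm. That agrees with the fingertip position. Now back off and cross to the right end.

```bash
python3 -m pendant '[[[0,0,0,-1.7,0,-0.55,1],[0,0,0,-1.7,0,-0.55,1],[0,0,0,-1.7,0,-0.55,1],[0,0,0,-1.7,0,-0.55,1],[0,0,0,0,3.9,0,1],[0,0,0,0,3.9,0,1],[0,0,0,0,3.9,0,1],[0,0,0,0,3.9,0,1],[0,0,0,0,3.9,0,1],[0,0,0,0,3.9,0,1]]]'
python3 -c "
from h import *
go([0.512,-0.117,0.028])"
```

```text
clock: 7.85
position: [0.4885, -0.1175, 0.03]
tool_rot: [[0.95, -0.024, 0.31], [-0.023, -1.0, -0.008], [0.31, 0.0, -0.951]]
force: [0.8, -0.1, 0.1]
grip_width: 0.0001
t 7.85 p [ 0.4885 -0.1175  0.03  ] F [ 0.8 -0.1  0.1] M [-0.05  0.15  0.04] delta cm tool [ 2.17 -0.11  0.92]
```

```bash
python3 -m pendant '[[[0,0,0,0.6,0,0.25,1],[0,0,0,0.6,0,0.25,1],[0,0,0,0.6,0,0.2,1],[0,0,0,0.35,0,0.15,1],[0,0,0,0.1,0,0.03,1],[0,0,0,0.1,0,0.03,1],[0,0,0,0.1,0,0.03,1],[0,0,0,0.1,0,0.03,1],[0,0,0,0.1,0,0.03,1],[0,0,0,0.1,0,0.03,1]]]'
python3 -c "
from h import *
go([0.570,-0.117,0.028])"
```

```text
clock: 8.68
position: [0.5171, -0.1155, 0.028]
tool_rot: [[0.952, -0.024, 0.307], [-0.023, -1.0, -0.006], [0.307, -0.001, -0.952]]
force: [-8.2, 0.5, 2.2]
grip_width: -0.0001
t 8.68 p [ 0.5171 -0.1155  0.028 ] F [-8.2  0.5  2.2] M [ 0.12  1.35 -0.05] delta cm tool [5.04 0.03 1.62]
```

```bash
python3 -m pendant '[[[0,0,0,0.1,0,0.03,1],[0,0,0,0.1,0,0.03,1],[0,0,0,0.1,0,0.03,1],[0,0,0,0.1,0,0.03,1],[0,0,0,0.1,0,0.03,1],[0,0,0,0.15,0,0.05,1],[0,0,0,0.15,0,0.05,1],[0,0,0,0.2,0,0.06,1],[0,0,0,0.2,0,0.06,1],[0,0,0,0.2,0,0.06,1]]]'
python3 -c "
from h import *
go([0.570,-0.117,0.028])"
```

```text
clock: 9.52
position: [0.5298, -0.1153, 0.027]
tool_rot: [[0.953, -0.023, 0.302], [-0.023, -1.0, -0.004], [0.302, -0.003, -0.953]]
force: [-13.9, -0.1, 0.8]
grip_width: -0.0002
t 9.52 p [ 0.5298 -0.1153  0.027 ] F [-13.9  -0.1   0.8] M [-0.18  2.27 -0.15] delta cm tool [3.86 0.08 1.12]
```

```bash
python3 -m pendant '[[[0,0,0,0.2,0,0.06,1],[0,0,0,0.2,0,0.06,1],[0,0,0,0.2,0,0.06,1],[0,0,0,0.2,0,0.06,1],[0,0,0,0.2,0,0.06,1],[0,0,0,0.2,0,0.06,1],[0,0,0,0.2,0,0.06,1],[0,0,0,0.2,0,0.06,1],[0,0,0,0.2,0,0.06,1],[0,0,0,0.2,0,0.06,1]]]'
python3 -c "
from h import *
go([0.570,-0.117,0.028])
c=vision.capture('scene'); np.savez('pics/scene3.npz',**c); print(gold(c))"
```

```text
clock: 10.35
position: [0.5506, -0.1161, 0.0273]
tool_rot: [[0.953, -0.023, 0.302], [-0.023, -1.0, -0.004], [0.302, -0.003, -0.953]]
force: [-13.9, -2.1, -1.3]
grip_width: -0.0
t 10.35 p [ 0.5506 -0.1161  0.0273] F [-13.9  -2.1  -1.3] M [-0.42  2.39 -0.18] delta cm tool [1.87 0.04 0.52]
[(np.int32(33), array([357.8, 196.1])), (np.int32(12), array([372.7, 210.2])), (np.int32(32), array([290.5, 221.5]))]
```

```bash
python3 -m pendant '[[[0,0,0,0.2,0,0.06,1],[0,0,0,0.2,0,0.06,1],[0,0,0,0.2,0,0.06,1],[0,0,0,0.2,0,0.06,1],[0,0,0,0.2,0,0.06,1],[0,0,0,0.2,0,0.06,1],[0,0,0,0.2,0,0.06,1],[0,0,0,0.2,0,0.06,1],[0,0,0,0.1,0,0.03,1],[0,0,0,0,0,0,1]]]'
python3 -c "
from h import *
go([0.570,-0.117,0.028])
c=dict(np.load('pics/scene3.npz'));bat(c,(357.8,196.1),(290.5,221.5))
c=vision.capture('scene'); np.savez('pics/scene4.npz',**c); g=gold(c); print(g); bat(c,g[0][1],g[-1][1])"
```

```text
clock: 11.23
position: [0.5685, -0.1168, 0.0276]
tool_rot: [[0.953, -0.023, 0.302], [-0.023, -1.0, -0.005], [0.302, -0.002, -0.953]]
force: [-12.6, -2.5, -2.1]
grip_width: 0.0002
t 11.23 p [ 0.5685 -0.1168  0.0276] F [-12.6  -2.5  -2.1] M [-0.38  2.04 -0.14] delta cm tool [0.15 0.02 0.01]
termdist 0.1995 centre [ 0.6068 -0.0026] yaw 0.002 rel 0.032 gapL,R mm [-38. -29.] ych mm 3.0
 push pt 1 [0.5615 0.1173] TCP contact [0.5509 0.1176]
 push pt -1 [ 0.562  -0.1227] TCP contact [ 0.5514 -0.1224]
[(np.int32(32), array([357.8, 194.4])), (np.int32(44), array([366.2, 212.8])), (np.int32(31), array([293.8, 225.8]))]
termdist 0.1999 centre [ 0.612  -0.0019] yaw 0.104 rel 0.134 gapL,R mm [-47.3  -9.9] ych mm 3.9
 push pt 1 [0.5548 0.1128] TCP contact [0.5443 0.1131]
 push pt -1 [ 0.5797 -0.1259] TCP contact [ 0.5691 -0.1256]
```

```bash
python3 -m pendant '[[[0,0,0,-1.9,0,-0.6,1],[0,0,0,-1.9,0,-0.6,1],[0,0,0,-1.9,0,-0.6,1],[0,0,0,0,-3.8,0,1],[0,0,0,0,-3.8,0,1],[0,0,0,0,-3.8,0,1],[0,0,0,0,-3.8,0,1],[0,0,0,0,-3.8,0,1],[0,0,0,0,-3.9,0,1],[0,0,0,0,0,0,1]]]'
python3 -c "
from h import *
go([0.540,0.115,0.028])"
```

```text
clock: 12.12
position: [0.5165, 0.1186, 0.0293]
tool_rot: [[0.951, -0.019, 0.31], [-0.018, -1.0, -0.005], [0.31, -0.001, -0.951]]
force: [-1.1, -0.5, -0.2]
grip_width: 0.0002
t 12.12 p [0.5165 0.1186 0.0293] F [-1.1 -0.5 -0.2] M [0.01 0.14 0.06] delta cm tool [2.2  0.32 0.85]
```

```bash
python3 -m pendant '[[[0,0,0,0.6,0.2,0.25,1],[0,0,0,0.6,0.2,0.25,1],[0,0,0,0.6,0,0.2,1],[0,0,0,0.3,0,0.1,1],[0,0,0,0.1,0,0.03,1],[0,0,0,0.1,0,0.03,1],[0,0,0,0.1,0,0.03,1],[0,0,0,0.1,0,0.03,1],[0,0,0,0.1,0,0.03,1],[0,0,0,0.1,0,0.03,1]]]'
python3 -c "
from h import *
go([0.570,0.115,0.028])"
```

```text
clock: 12.95
position: [0.5445, 0.1083, 0.0275]
tool_rot: [[0.952, -0.024, 0.306], [-0.023, -1.0, -0.008], [0.306, 0.0, -0.952]]
force: [-8.3, -1.7, 1.7]
grip_width: 0.0002
t 12.95 p [0.5445 0.1083 0.0275] F [-8.3 -1.7  1.7] M [-0.08  1.36  0.03] delta cm tool [ 2.43 -0.73  0.73]
```

```bash
python3 -m pendant '[[[0,0,0,0.1,-0.1,0.03,1],[0,0,0,0.1,-0.1,0.03,1],[0,0,0,0.1,-0.1,0.03,1],[0,0,0,0.1,-0.1,0.03,1],[0,0,0,0.1,-0.1,0.03,1],[0,0,0,0.15,-0.1,0.05,1],[0,0,0,0.15,-0.1,0.05,1],[0,0,0,0.2,-0.1,0.06,1],[0,0,0,0.2,0,0.06,1],[0,0,0,0.2,0,0.06,1]]]'
python3 -c "
from h import *
go([0.580,0.115,0.028])"
```

```text
clock: 13.78
position: [0.5566, 0.1164, 0.0261]
tool_rot: [[0.954, -0.024, 0.299], [-0.023, -1.0, -0.007], [0.299, 0.0, -0.954]]
force: [-14.0, 2.1, 1.6]
grip_width: 0.0002
t 13.78 p [0.5566 0.1164 0.0261] F [-14.    2.1   1.6] M [0.37 2.33 0.15] delta cm tool [2.29 0.09 0.52]
```

```bash
python3 -m pendant '[[[0,0,0,0.2,0,0.06,1],[0,0,0,0.2,0,0.06,1],[0,0,0,0.2,0,0.06,1],[0,0,0,0.2,0,0.06,1],[0,0,0,0.2,0,0.06,1],[0,0,0,0.2,0,0.06,1],[0,0,0,0.2,0,0.05,1],[0,0,0,0.2,0,0.05,1],[0,0,0,0.2,0,0.05,1],[0,0,0,0.1,0,0.03,1]]]'
python3 -c "
from h import *
go([0.580,0.115,0.028])
c=vision.capture('scene'); np.savez('pics/scene5.npz',**c); g=gold(c); print(g)"
```

```text
clock: 14.62
position: [0.5763, 0.1162, 0.0265]
tool_rot: [[0.954, -0.024, 0.299], [-0.023, -1.0, -0.007], [0.299, -0.0, -0.954]]
force: [-13.8, 3.3, -1.4]
grip_width: -0.0002
t 14.62 p [0.5763 0.1162 0.0265] F [-13.8   3.3  -1.4] M [0.61 2.36 0.16] delta cm tool [ 0.4   0.11 -0.03]
[(np.int32(8), array([338.6, 100.1])), (np.int32(9), array([343.9, 176.1])), (np.int32(31), array([361.3, 203.3])), (np.int32(32), array([291. , 223.7]))]
```

```bash
python3 -c "
from h import *
c=dict(np.load('pics/scene5.npz'));bat(c,(361.3,203.3),(291.,223.7))"
```

```text
termdist 0.1996 centre [ 0.6224 -0.0022] yaw -0.087 rel -0.057 gapL,R mm [ -9.9 -26. ] ych mm 3.9
 push pt 1 [0.588  0.1213] TCP contact [0.5775 0.1216]
 push pt -1 [ 0.5671 -0.1178] TCP contact [ 0.5565 -0.1175]
```

```bash
python3 -m pendant '[[[0,0,0,-1.5,0,-0.5,1],[0,0,0,-1.5,0,-0.5,1],[0,0,0,-1.2,0,-0.4,1],[0,0,0,0,3.9,0,1],[0,0,0,0,3.9,0,1],[0,0,0,0,3.9,0,1],[0,0,0,0,3.9,0,1],[0,0,0,0,3.9,0,1],[0,0,0,0,3.9,0,1],[0,0,0,0,0.2,0,1]]]'
python3 -c "
from h import *
go([0.553,-0.118,0.028])"
```

```text
clock: 15.5
position: [0.5309, -0.1256, 0.0302]
tool_rot: [[0.95, -0.03, 0.312], [-0.028, -1.0, -0.012], [0.312, 0.002, -0.95]]
force: [-0.1, 0.8, 0.6]
grip_width: -0.0001
t 15.5 p [ 0.5309 -0.1256  0.0302] F [-0.1  0.8  0.6] M [-0.02  0.18 -0.02] delta cm tool [ 2.01 -0.83  0.89]
```

```bash
python3 -m pendant '[[[0,0,0,0.6,-0.2,0.25,1],[0,0,0,0.6,-0.1,0.25,1],[0,0,0,0.5,0,0.2,1],[0,0,0,0.2,0,0.06,1],[0,0,0,0.1,0,0.03,1],[0,0,0,0.1,0,0.03,1],[0,0,0,0.1,0,0.03,1],[0,0,0,0.1,0,0.03,1],[0,0,0,0.1,0,0.03,1],[0,0,0,0.1,0,0.03,1]]]'
python3 -c "
from h import *
go([0.575,-0.118,0.028])"
```

```text
clock: 16.33
position: [0.5562, -0.1167, 0.0278]
tool_rot: [[0.951, -0.024, 0.307], [-0.023, -1.0, -0.007], [0.307, -0.001, -0.952]]
force: [-8.5, -0.4, 1.8]
grip_width: 0.0001
t 16.33 p [ 0.5562 -0.1167  0.0278] F [-8.5 -0.4  1.8] M [-0.04  1.29 -0.03] delta cm tool [1.79 0.08 0.56]
```

```bash
python3 -m pendant '[[[0,0,0,0.1,0,0.03,1],[0,0,0,0.1,0,0.03,1],[0,0,0,0.1,0,0.03,1],[0,0,0,0.15,0,0.05,1],[0,0,0,0.2,0,0.06,1],[0,0,0,0.2,0,0.06,1],[0,0,0,0.2,0,0.06,1],[0,0,0,0.2,0,0.06,1],[0,0,0,0.2,0,0.06,1],[0,0,0,0.1,0,0.03,1]]]'
python3 -c "
from h import *
go([0.575,-0.118,0.028])
c=vision.capture('scene'); np.savez('pics/scene6.npz',**c); g=gold(c); print(g); bat(c,max(g,key=lambda q:q[1][0]-500*(q[1][1]>208 or q[1][1]<185))[1],min(g,key=lambda q:q[1][0])[1])"
```

```text
clock: 17.17
position: [0.5704, -0.1168, 0.0266]
tool_rot: [[0.953, -0.023, 0.302], [-0.023, -1.0, -0.005], [0.302, -0.003, -0.953]]
force: [-13.8, -2.2, -0.6]
grip_width: 0.0001
t 17.17 p [ 0.5704 -0.1168  0.0266] F [-13.8  -2.2  -0.6] M [-0.43  2.37 -0.19] delta cm tool [0.48 0.11 0.01]
[(np.int32(30), array([361.5, 201.7])), (np.int32(32), array([293.5, 227.5]))]
termdist 0.1999 centre [ 0.6267 -0.0017] yaw -0.0 rel 0.03 gapL,R mm [-17.8  -9.5] ych mm 4.5
 push pt 1 [0.5817 0.1183] TCP contact [0.5711 0.1186]
 push pt -1 [ 0.5816 -0.1217] TCP contact [ 0.571  -0.1214]
```

```bash
python3 -m pendant '[[[0,0,0,0.1,0,0.03,1],[0,0,0,0.1,0,0.03,1],[0,0,0,0.1,0,0.03,1],[0,0,0,0.1,0,0.03,1],[0,0,0,0.05,0,0.02,1],[0,0,0,0,0,0,1],[0,0,0,-1.6,0,-0.5,1],[0,0,0,-1.6,0,-0.5,1],[0,0,0,-0.6,-2,-0.2,1],[0,0,0,0,-3.8,0,1]]]'
python3 -c "
from h import *
go([0.575,-0.118,0.028])
c=vision.capture('scene'); np.savez('pics/scene7.npz',**c); g=gold(c); print(g); bat(c,max(g,key=lambda q:q[1][0]-500*(q[1][1]>208 or q[1][1]<185))[1],min(g,key=lambda q:q[1][0])[1])
go([0.535,.118,.028])"
```

```text
clock: 18.05
position: [0.5388, -0.0607, 0.0284]
tool_rot: [[0.95, -0.029, 0.309], [-0.028, -1.0, -0.009], [0.31, 0.0, -0.951]]
force: [0.6, 0.6, -0.8]
grip_width: 0.0002
t 18.05 p [ 0.5388 -0.0607  0.0284] F [ 0.6  0.6 -0.8] M [-0.03  0.09 -0.01] delta cm tool [3.59 5.62 1.21]
[(np.int32(74), array([283.2, 104.2])), (np.int32(32), array([361.5, 201.5])), (np.int32(32), array([294.5, 228.5]))]
termdist 0.4386 centre [0.4273 0.0882] yaw -1.427 rel -1.397 gapL,R mm [-114.9 -390.7] ych mm 88.4
 push pt 1 [0.5396 0.1499] TCP contact [0.529  0.1502]
 push pt -1 [0.3021 0.1155] TCP contact [0.2915 0.1159]
t 18.1 p [ 0.538  -0.0532  0.028 ] F [-2.   6.4 -0.8] M [0.18 0.19 0.06] delta cm tool [ -0.68 -17.1   -0.19]
```

```bash
python3 -m pendant '[[[0,0,0,0,-3.4,0,1],[0,0,0,0,-3.4,0,1],[0,0,0,0,-3.4,0,1],[0,0,0,0,-3.4,0,1],[0,0,0,0,-2.8,0,1],[0,0,0,0,0,0,1],[0,0,0,0,0,0,1],[0,0,0,0.6,0,0.2,1],[0,0,0,0.6,0,0.2,1],[0,0,0,0.2,0,0.06,1]]]'
python3 -c "
from h import *
c=dict(np.load('pics/scene7.npz'));bat(c,(361.5,201.5),(294.5,228.5))
go([0.565,.118,.028])"
```

```text
clock: 18.93
position: [0.5596, 0.1037, 0.0285]
tool_rot: [[0.95, -0.026, 0.31], [-0.025, -1.0, -0.008], [0.31, -0.0, -0.951]]
force: [0.4, -0.5, -1.0]
grip_width: 0.0001
termdist 0.1989 centre [ 0.6283 -0.0014] yaw 0.021 rel 0.051 gapL,R mm [-19.3  -4.9] ych mm 4.9
 push pt 1 [0.5807 0.1176] TCP contact [0.5701 0.118 ]
 push pt -1 [ 0.5858 -0.1223] TCP contact [ 0.5752 -0.122 ]
t 18.93 p [0.5596 0.1037 0.0285] F [ 0.4 -0.5 -1. ] M [0.02 0.17 0.03] delta cm tool [ 0.46 -1.45  0.2 ]
```

```bash
python3 -m pendant '[[[0,0,0,0.2,-0.7,0.06,1],[0,0,0,0.2,-0.7,0.06,1],[0,0,0,0.1,0,0.03,1],[0,0,0,0.1,0,0.03,1],[0,0,0,0.1,0,0.03,1],[0,0,0,0.1,0,0.03,1],[0,0,0,0.1,0,0.03,1],[0,0,0,0.1,0,0.03,1],[0,0,0,0.1,0,0.03,1],[0,0,0,0.1,0,0.03,1]]]'
python3 -c "
from h import *
go([0.58,.118,.028])"
```

```text
clock: 19.77
position: [0.5698, 0.1187, 0.0278]
tool_rot: [[0.952, -0.024, 0.305], [-0.023, -1.0, -0.008], [0.306, 0.0, -0.952]]
force: [-9.2, 0.3, 1.7]
grip_width: 0.0002
t 19.77 p [0.5698 0.1187 0.0278] F [-9.2  0.3  1.7] M [-0.05  1.43 -0.04] delta cm tool [0.98 0.04 0.3 ]
```

```bash
python3 -m pendant '[[[0,0,0,0.1,0,0.03,1],[0,0,0,0.1,0,0.03,1],[0,0,0,0.1,0,0.03,1],[0,0,0,0.15,0,0.04,1],[0,0,0,0.15,0,0.04,1],[0,0,0,0.15,0,0.04,1],[0,0,0,0.15,0,0.04,1],[0,0,0,0.15,0,0.04,1],[0,0,0,0.15,0,0.04,1],[0,0,0,0.1,0,0.03,1]]]'
python3 -c "
from h import *
go([0.58,.118,.028])
c=vision.capture('scene'); np.savez('pics/scene8.npz',**c); g=gold(c); print(g)
L=[q[1] for q in g if 350<q[1][0]<368 and 190<q[1][1]<215];R=[q[1] for q in g if 285<q[1][0]<300 and 215<q[1][1]<235]
bat(c,L[0],R[0])"
```

```text
clock: 20.6
position: [0.5806, 0.1189, 0.0266]
tool_rot: [[0.954, -0.024, 0.299], [-0.023, -1.0, -0.007], [0.299, -0.0, -0.954]]
force: [-13.5, 3.2, -1.0]
grip_width: 0.0001
t 20.6 p [0.5806 0.1189 0.0266] F [-13.5   3.2  -1. ] M [0.52 2.36 0.11] delta cm tool [-0.02  0.09 -0.15]
[(np.int32(15), array([340.3, 100.7])), (np.int32(12), array([344.8, 176.4])), (np.int32(32), array([362.5, 204.5])), (np.int32(32), array([293.3, 227.8]))]
termdist 0.1993 centre [ 0.6315 -0.002 ] yaw -0.043 rel -0.013 gapL,R mm [ -7.  -10.5] ych mm 4.4
 push pt 1 [0.5917 0.1198] TCP contact [0.5811 0.1201]
 push pt -1 [ 0.5814 -0.12  ] TCP contact [ 0.5708 -0.1197]
```

```bash
python3 -m pendant '[[[0,0,0,0.1,0,0.03,1],[0,0,0,0.1,0,0.03,1],[0,0,0,0.1,0,0.03,1],[0,0,0,0.1,0,0.03,1],[0,0,0,0,0,0,1],[0,0,0,0,0,0,1],[0,0,0,0,0,0,1],[0,0,0,0,0,0,1],[0,0,0,0,0,0,1],[0,0,0,0,0,0,1]]]'
python3 -m pendant '[[[0,0,0,0.05,0,0.015,1],[0,0,0,0.05,0,0.015,1],[0,0,0,0.05,0,0.015,1],[0,0,0,0.05,0,0.015,1],[0,0,0,0,0,0,1],[0,0,0,0,0,0,1],[0,0,0,0,0,0,1],[0,0,0,0,0,0,1],[0,0,0,0,0,0,1],[0,0,0,0,0,0,1]]]'
```

```text
clock: 21.48
position: [0.5849, 0.1188, 0.0267]
tool_rot: [[0.954, -0.024, 0.299], [-0.023, -1.0, -0.007], [0.299, -0.0, -0.954]]
force: [-12.1, 2.9, -2.0]
grip_width: -0.0001
clock: 22.32
position: [0.5868, 0.1189, 0.0267]
tool_rot: [[0.954, -0.024, 0.299], [-0.023, -1.0, -0.007], [0.299, -0.0, -0.954]]
force: [-12.2, 3.7, -0.6]
grip_width: -0.0004
```

```bash
python3 -m pendant '[[[0,0,0,0.05,0,0.015,1],[0,0,0,0.05,0,0.015,1],[0,0,0,0.05,0,0.015,1],[0,0,0,0,0,0,1],[0,0,0,0,0,0,1],[0,0,0,0,0,0,1],[0,0,0,0,0,0,1],[0,0,0,0,0,0,1],[0,0,0,0,0,0,1],[0,0,0,0,0,0,1]]]'
python3 -c "
from h import *
go([0.58,.118,.028])
c=vision.capture('scene'); np.savez('pics/scene9.npz',**c); g=gold(c); print(g)
L=[q[1] for q in g if 350<q[1][0]<368 and 190<q[1][1]<215];R=[q[1] for q in g if 285<q[1][0]<300 and 215<q[1][1]<235]
bat(c,L[0],R[0]);crop(c,210,160,210,150,3.7,'pics/scene9c.png')
c=vision.capture('side');crop(c,230,150,120,110,5,'pics/side9c.png')"
```

```text
clock: 23.15
position: [0.587, 0.1188, 0.0263]
tool_rot: [[0.955, -0.024, 0.296], [-0.023, -1.0, -0.007], [0.296, 0.0, -0.955]]
force: [-21.4, 1.9, 2.8]
grip_width: -0.0003
t 23.15 p [0.587  0.1188 0.0263] F [-21.4   1.9   2.8] M [0.29 3.22 0.08] delta cm tool [-0.62  0.09 -0.37]
[(np.int32(44), array([343.9, 101.3])), (np.int32(15), array([345.7, 177.8])), (np.int32(33), array([363.1, 206.3])), (np.int32(32), array([292.5, 227.5]))]
termdist 0.2002 centre [ 0.6336 -0.0026] yaw -0.079 rel -0.049 gapL,R mm [  0.2 -13.6] ych mm 3.8
 push pt 1 [0.5982 0.1206] TCP contact [0.5876 0.1209]
 push pt -1 [ 0.5792 -0.1187] TCP contact [ 0.5686 -0.1183]
```

View pics/scene9c.png

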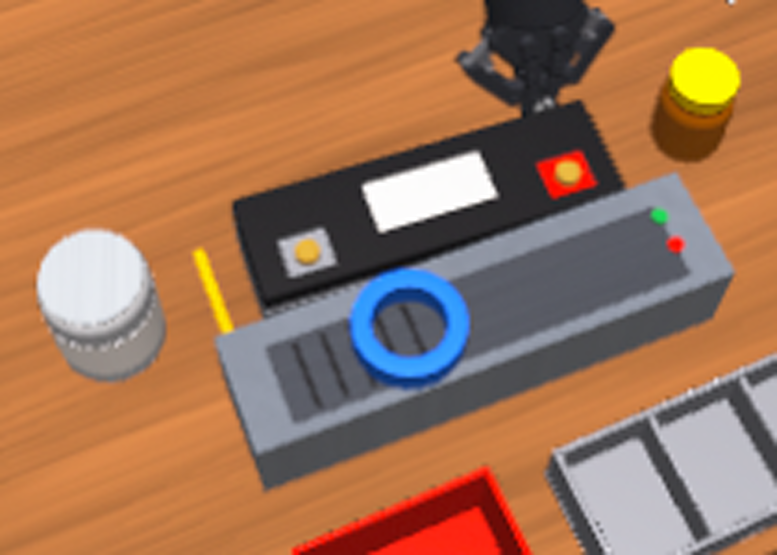

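View pics/side9c.png

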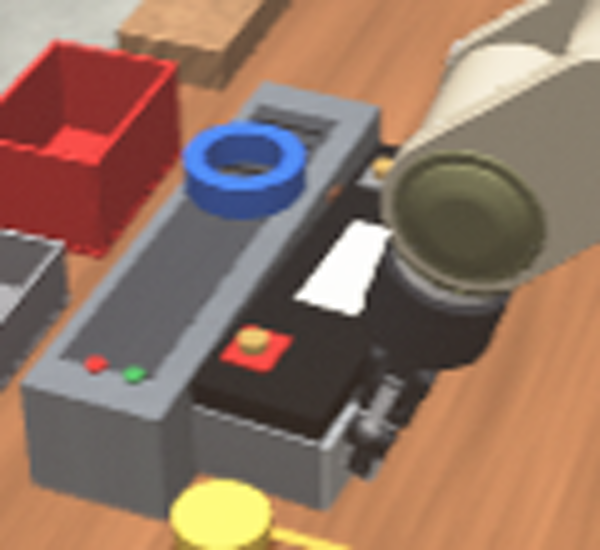

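The left corner has met the charger: force rose to 21 N, tip x = 0.587, and vision gap is about 0. Back off at once and cross to the right end.

```bash
python3 -m pendant '[[[0,0,0,-1.4,0,-0.45,1],[0,0,0,-1.4,0,-0.45,1],[0,0,0,-1,0,-0.3,1],[0,0,0,0,3.9,0,1],[0,0,0,0,3.9,0,1],[0,0,0,0,3.9,0,1],[0,0,0,0,3.9,0,1],[0,0,0,0,3.9,0,1],[0,0,0,0,3.9,0,1],[0,0,0,0,0.2,0,1]]]'
python3 -c "
from h import *
go([0.565,-0.118,0.028])"
```

```text
clock: 24.08
position: [0.5474, -0.1231, 0.0296]
tool_rot: [[0.95, -0.03, 0.312], [-0.028, -1.0, -0.011], [0.312, 0.002, -0.95]]
force: [-0.3, 1.0, 0.8]
grip_width: -0.0002
t 24.08 p [ 0.5474 -0.1231  0.0296] F [-0.3  1.   0.8] M [-0.09  0.11 -0.02] delta cm tool [ 1.61 -0.57  0.7 ]
```

```bash
python3 -m pendant '[[[0,0,0,0.6,0,0.25,1],[0,0,0,0.6,0,0.25,1],[0,0,0,0.3,0,0.1,1],[0,0,0,0.1,0,0.03,1],[0,0,0,0.1,0,0.03,1],[0,0,0,0.1,0,0.03,1],[0,0,0,0.1,0,0.03,1],[0,0,0,0.1,0,0.03,1],[0,0,0,0.1,0,0.03,1],[0,0,0,0.1,0,0.03,1]]]'
python3 -m pendant '[[[0,0,0,0.1,0,0.03,1],[0,0,0,0.1,0,0.03,1],[0,0,0,0.1,0,0.03,1],[0,0,0,0.1,0,0.03,1],[0,0,0,0.1,0,0.03,1],[0,0,0,0.1,0,0.03,1],[0,0,0,0,0,0,1],[0,0,0,0,0,0,1],[0,0,0,0,0,0,1],[0,0,0,0,0,0,1]]]'
```

```text
clock: 24.92
position: [0.5687, -0.1167, 0.0272]
tool_rot: [[0.952, -0.024, 0.305], [-0.023, -1.0, -0.006], [0.305, -0.002, -0.952]]
force: [-11.7, 1.0, 2.1]
grip_width: -0.0001
clock: 25.75
position: [0.5737, -0.1168, 0.0264]
tool_rot: [[0.953, -0.024, 0.302], [-0.023, -1.0, -0.005], [0.302, -0.003, -0.953]]
force: [-12.5, -1.6, -1.2]
grip_width: 0.0002
```

```bash
python3 -m pendant '[[[0,0,0,0.1,0,0.03,1],[0,0,0,0.1,0,0.03,1],[0,0,0,0.1,0,0.03,1],[0,0,0,0.1,0,0.03,1],[0,0,0,0,0,0,1],[0,0,0,0,0,0,1],[0,0,0,0,0,0,1],[0,0,0,0,0,0,1],[0,0,0,0,0,0,1],[0,0,0,0,0,0,1]]]'
python3 -c "
from h import *
go([0.58,.118,.028])
c=vision.capture('scene'); np.savez('pics/scene10.npz',**c); g=gold(c)
L=[q[1] for q in g if 350<q[1][0]<368 and 190<q[1][1]<215];R=[q[1] for q in g if 285<q[1][0]<300 and 215<q[1][1]<235]
print(L,R);bat(c,L[0],R[0])"
```

```text
clock: 26.58
position: [0.5778, -0.1169, 0.0264]
tool_rot: [[0.953, -0.024, 0.302], [-0.023, -1.0, -0.005], [0.302, -0.002, -0.953]]
force: [-11.8, -1.1, -1.2]
grip_width: 0.0001
t 26.58 p [ 0.5778 -0.1169  0.0264] F [-11.8  -1.1  -1.2] M [-0.29  2.13 -0.08] delta cm tool [ -0.29 -23.49  -0.2 ]
[array([363.3, 205.4])] [array([294.3, 229.8])]
termdist 0.1996 centre [ 0.6364 -0.0019] yaw -0.027 rel 0.003 gapL,R mm [-4.2 -3.5] ych mm 4.6
 push pt 1 [0.5947 0.1193] TCP contact [0.5841 0.1196]
 push pt -1 [ 0.5882 -0.1206] TCP contact [ 0.5776 -0.1203]
```

```bash
python3 -m pendant '[[[0,0,0,0.05,0,0.015,1],[0,0,0,0.05,0,0.015,1],[0,0,0,0.05,0,0.015,1],[0,0,0,0,0,0,1],[0,0,0,0,0,0,1],[0,0,0,0,0,0,1],[0,0,0,0,0,0,1],[0,0,0,0,0,0,1],[0,0,0,0,0,0,1],[0,0,0,0,0,0,1]]]'
```

```text
clock: 27.47
position: [0.5793, -0.117, 0.0264]
tool_rot: [[0.953, -0.023, 0.302], [-0.023, -1.0, -0.005], [0.302, -0.002, -0.953]]
force: [-13.1, -2.4, -0.8]
grip_width: 0.0001
```

```bash
python3 -m pendant '[[[0,0,0,0.05,0,0.015,1],[0,0,0,0.05,0,0.015,1],[0,0,0,0,0,0,1],[0,0,0,0,0,0,1],[0,0,0,0,0,0,1],[0,0,0,0,0,0,1],[0,0,0,0,0,0,1],[0,0,0,0,0,0,1],[0,0,0,0,0,0,1],[0,0,0,0,0,0,1]]]'
```

```text
clock: 28.3
position: [0.5803, -0.117, 0.0264]
tool_rot: [[0.953, -0.023, 0.302], [-0.023, -1.0, -0.005], [0.302, -0.002, -0.953]]
force: [-13.4, -2.8, -0.5]
grip_width: -0.0003
```

```bash
python3 -m pendant '[[[0,0,0,0.05,0,0.015,1],[0,0,0,0.03,0,0.01,1],[0,0,0,0,0,0,1],[0,0,0,0,0,0,1],[0,0,0,0,0,0,1],[0,0,0,0,0,0,1],[0,0,0,0,0,0,1],[0,0,0,0,0,0,1],[0,0,0,0,0,0,1],[0,0,0,0,0,0,1]]]'
```

```text
clock: 29.13
position: [0.5808, -0.1169, 0.0263]
tool_rot: [[0.953, -0.023, 0.301], [-0.023, -1.0, -0.004], [0.301, -0.003, -0.954]]
force: [-15.7, -2.5, 0.3]
grip_width: 0.0002
```

```bash
python3 -m pendant '[[[0,0,0,0.03,0,0.01,1],[0,0,0,0.02,0,0.005,1],[0,0,0,0,0,0,1],[0,0,0,0,0,0,1],[0,0,0,0,0,0,1],[0,0,0,0,0,0,1],[0,0,0,0,0,0,1],[0,0,0,0,0,0,1],[0,0,0,0,0,0,1],[0,0,0,0,0,0,1]]]'
python3 -c "
from h import *
c=vision.capture('scene'); np.savez('pics/scene11.npz',**c); g=gold(c)
L=[q[1] for q in g if 350<q[1][0]<368 and 190<q[1][1]<215];R=[q[1] for q in g if 285<q[1][0]<300 and 215<q[1][1]<235]
print(L,R);bat(c,L[0],R[0])"
```

```text
clock: 29.97
position: [0.5808, -0.1167, 0.0261]
tool_rot: [[0.954, -0.023, 0.3], [-0.023, -1.0, -0.004], [0.3, -0.003, -0.954]]
force: [-18.7, -2.6, 2.0]
grip_width: -0.0001
[array([363.2, 205.2])] [array([294.6, 230.5])]
termdist 0.1997 centre [ 0.6372 -0.0022] yaw -0.013 rel 0.017 gapL,R mm [-5.5 -0.7] ych mm 4.3
 push pt 1 [0.5937 0.1184] TCP contact [0.5831 0.1187]
 push pt -1 [ 0.5906 -0.1216] TCP contact [ 0.58   -0.1213]
```

The right end is now touching the charger: the tip stalled at 0.5808 and force reached 18.7 N. The left gap is about 5 mm, so back off and cross left.

```bash
python3 -m pendant '[[[0,0,0,-1.2,0,-0.4,1],[0,0,0,-1.2,0,-0.4,1],[0,0,0,-0.8,0,-0.2,1],[0,0,0,0,-3.8,0,1],[0,0,0,0,-3.9,0,1],[0,0,0,0,-3.9,0,1],[0,0,0,0,-3.9,0,1],[0,0,0,0,-3.9,0,1],[0,0,0,0,-3.8,0,1],[0,0,0,0,-0.2,0,1]]]'
python3 -m pendant '[[[0,0,0,0,0,0,1],[0,0,0,0.6,0,0.25,1],[0,0,0,0.6,0,0.25,1],[0,0,0,0.2,0,0.06,1],[0,0,0,0.2,0,0.06,1],[0,0,0,0.1,0,0.03,1],[0,0,0,0.1,0,0.03,1],[0,0,0,0,0,0,1],[0,0,0,0,0,0,1],[0,0,0,0,0,0,1]]]'
python3 -c "
from h import *
go([0.58,.118,.028])"
```

```text
clock: 30.85
position: [0.5563, 0.1224, 0.0282]
tool_rot: [[0.951, -0.019, 0.31], [-0.018, -1.0, -0.005], [0.31, -0.001, -0.951]]
force: [0.4, 0.0, 0.1]
grip_width: -0.0
clock: 31.68
position: [0.5759, 0.1165, 0.0271]
tool_rot: [[0.951, -0.024, 0.309], [-0.023, -1.0, -0.008], [0.309, 0.0, -0.951]]
force: [0.5, 0.1, -0.3]
grip_width: 0.0001
t 31.68 p [0.5759 0.1165 0.0271] F [ 0.5  0.1 -0.3] M [0.05 0.14 0.03] delta cm tool [ 0.42 -0.16  0.04]
```

Contact is expected near 0.583. I'll approach at 1 mm per row.

```bash
python3 -m pendant '[[[0,0,0,0.1,0,0.03,1],[0,0,0,0.1,0,0.03,1],[0,0,0,0.1,0,0.03,1],[0,0,0,0.1,0,0.03,1],[0,0,0,0.1,0,0.03,1],[0,0,0,0.1,0,0.03,1],[0,0,0,0.1,0,0.03,1],[0,0,0,0.1,0,0.03,1],[0,0,0,0,0,0,1],[0,0,0,0,0,0,1]]]'
python3 -m pendant '[[[0,0,0,0.05,0,0.015,1],[0,0,0,0.05,0,0.015,1],[0,0,0,0.05,0,0.015,1],[0,0,0,0.05,0,0.015,1],[0,0,0,0,0,0,1],[0,0,0,0,0,0,1],[0,0,0,0,0,0,1],[0,0,0,0,0,0,1],[0,0,0,0,0,0,1],[0,0,0,0,0,0,1]]]'
```

```text
clock: 32.52
position: [0.5823, 0.1165, 0.0261]
tool_rot: [[0.952, -0.024, 0.304], [-0.023, -1.0, -0.008], [0.304, 0.0, -0.953]]
force: [-8.0, -0.6, 2.0]
grip_width: 0.0003
clock: 33.35
position: [0.5828, 0.1166, 0.0252]
tool_rot: [[0.954, -0.024, 0.3], [-0.023, -1.0, -0.007], [0.3, 0.0, -0.954]]
force: [-15.0, 0.8, 1.4]
grip_width: -0.0001
```

```bash
python3 -m pendant '[[[0,0,0,0.05,0,0.015,1],[0,0,0,0.05,0,0.015,1],[0,0,0,0.05,0,0.01,1],[0,0,0,0,0,0,1],[0,0,0,0,0,0,1],[0,0,0,0,0,0,1],[0,0,0,0,0,0,1],[0,0,0,0,0,0,1],[0,0,0,0,0,0,1],[0,0,0,0,0,0,1]]]'
```

```text
clock: 34.18
position: [0.5842, 0.1168, 0.0252]
tool_rot: [[0.954, -0.024, 0.299], [-0.023, -1.0, -0.007], [0.299, -0.0, -0.954]]
force: [-14.7, 1.9, 2.4]
grip_width: 0.0
```

```bash
python3 -m pendant '[[[0,0,0,0.05,0,0.01,1],[0,0,0,0.05,0,0.01,1],[0,0,0,0.05,0,0.01,1],[0,0,0,0,0,0,1],[0,0,0,0,0,0,1],[0,0,0,0,0,0,1],[0,0,0,0,0,0,1],[0,0,0,0,0,0,1],[0,0,0,0,0,0,1],[0,0,0,0,0,0,1]]]'
```

```text
clock: 35.02
position: [0.5856, 0.1169, 0.0252]
tool_rot: [[0.954, -0.024, 0.299], [-0.023, -1.0, -0.007], [0.299, -0.0, -0.954]]
force: [-13.9, 3.9, 0.6]
grip_width: -0.0004
```

```bash
python3 -m pendant '[[[0,0,0,0.05,0,0.01,1],[0,0,0,0.05,0,0.01,1],[0,0,0,0,0,0,1],[0,0,0,0,0,0,1],[0,0,0,0,0,0,1],[0,0,0,0,0,0,1],[0,0,0,0,0,0,1],[0,0,0,0,0,0,1],[0,0,0,0,0,0,1],[0,0,0,0,0,0,1]]]'
```

```text
clock: 35.85
position: [0.5866, 0.1169, 0.0252]
tool_rot: [[0.954, -0.024, 0.299], [-0.023, -1.0, -0.007], [0.299, -0.0, -0.954]]
force: [-12.6, 3.7, 0.1]
grip_width: 0.0002
```

```bash
python3 -m pendant '[[[0,0,0,0.05,0,0.01,1],[0,0,0,0.02,0,0.01,1],[0,0,0,0,0,0,1],[0,0,0,0,0,0,1],[0,0,0,0,0,0,1],[0,0,0,0,0,0,1],[0,0,0,0,0,0,1],[0,0,0,0,0,0,1],[0,0,0,0,0,0,1],[0,0,0,0,0,0,1]]]'
```

```text
clock: 36.68
position: [0.5872, 0.1169, 0.0252]
tool_rot: [[0.954, -0.024, 0.299], [-0.023, -1.0, -0.007], [0.299, -0.0, -0.954]]
force: [-14.0, 4.0, 0.0]
grip_width: -0.0006
```

```bash
python3 -m pendant '[[[0,0,0,0.05,0,0.01,1],[0,0,0,0.01,0,0,1],[0,0,0,0,0,0,1],[0,0,0,0,0,0,1],[0,0,0,0,0,0,1],[0,0,0,0,0,0,1],[0,0,0,0,0,0,1],[0,0,0,0,0,0,1],[0,0,0,0,0,0,1],[0,0,0,0,0,0,1]]]'
python3 -c "
from h import *
c=vision.capture('scene'); np.savez('pics/scene12.npz',**c); g=gold(c)
L=[q[1] for q in g if 350<q[1][0]<368 and 190<q[1][1]<215];R=[q[1] for q in g if 285<q[1][0]<300 and 215<q[1][1]<235]
print(L,R);bat(c,L[0],R[0])"
```

```text
clock: 37.52
position: [0.5876, 0.1169, 0.0252]
tool_rot: [[0.954, -0.024, 0.298], [-0.023, -1.0, -0.007], [0.298, -0.0, -0.954]]
force: [-14.5, 3.3, 0.3]
grip_width: 0.0002
[array([363.6, 206.5])] [array([294.4, 230.4])]
termdist 0.1992 centre [ 0.639  -0.0024] yaw -0.036 rel -0.006 gapL,R mm [-0.4 -2.1] ych mm 4.3
 push pt 1 [0.5983 0.1192] TCP contact [0.5877 0.1195]
 push pt -1 [ 0.5897 -0.1207] TCP contact [ 0.5791 -0.1204]
```

```bash
python3 -m pendant '[[[0,0,0,0.05,0,0.01,1],[0,0,0,0.02,0,0,1],[0,0,0,0,0,0,1],[0,0,0,0,0,0,1],[0,0,0,0,0,0,1],[0,0,0,0,0,0,1],[0,0,0,0,0,0,1],[0,0,0,0,0,0,1],[0,0,0,0,0,0,1],[0,0,0,0,0,0,1]]]'
```

```text
clock: 38.4
position: [0.5877, 0.1169, 0.0251]
tool_rot: [[0.955, -0.024, 0.297], [-0.023, -1.0, -0.007], [0.297, 0.0, -0.955]]
force: [-17.6, 2.8, 1.9]
grip_width: 0.0001
```

Left is touching (tip stalled at 0.5877, 17.6 N). The right gap is about 2 mm, so one more touch there.

```bash
python3 -m pendant '[[[0,0,0,-1.2,0,-0.4,1],[0,0,0,-1.2,0,-0.4,1],[0,0,0,-0.6,0,-0.2,1],[0,0,0,0,3.9,0,1],[0,0,0,0,3.9,0,1],[0,0,0,0,3.9,0,1],[0,0,0,0,3.9,0,1],[0,0,0,0,3.9,0,1],[0,0,0,0,3.9,0,1],[0,0,0,0,0,0,1]]]'
python3 -m pendant '[[[0,0,0,0,0,0,1],[0,0,0,0.6,0,0.2,1],[0,0,0,0.4,0,0.15,1],[0,0,0,0.1,0,0.03,1],[0,0,0,0.1,0,0.03,1],[0,0,0,0.1,0,0.03,1],[0,0,0,0.1,0,0.03,1],[0,0,0,0,0,0,1],[0,0,0,0,0,0,1],[0,0,0,0,0,0,1]]]'
python3 -c "
from h import *
go([0.58,-.118,.028])"
```

```text
clock: 39.23
position: [0.556, -0.1238, 0.029]
tool_rot: [[0.95, -0.031, 0.312], [-0.028, -1.0, -0.012], [0.312, 0.002, -0.95]]
force: [0.5, -0.3, 0.4]
grip_width: 0.0
clock: 40.07
position: [0.5699, -0.1173, 0.028]
tool_rot: [[0.951, -0.024, 0.309], [-0.023, -1.0, -0.007], [0.309, -0.0, -0.951]]
force: [0.6, 0.4, 0.0]
grip_width: -0.0001
t 40.07 p [ 0.5699 -0.1173  0.028 ] F [0.6 0.4 0. ] M [ 0.03  0.19 -0.02] delta cm tool [0.96 0.04 0.32]
```

```bash
python3 -m pendant '[[[0,0,0,0.1,0,0.03,1],[0,0,0,0.1,0,0.03,1],[0,0,0,0.1,0,0.03,1],[0,0,0,0.1,0,0.03,1],[0,0,0,0.1,0,0.03,1],[0,0,0,0.1,0,0.03,1],[0,0,0,0.1,0,0.03,1],[0,0,0,0.1,0,0.03,1],[0,0,0,0.1,0,0.03,1],[0,0,0,0.1,0,0.03,1]]]'
python3 -m pendant '[[[0,0,0,0.05,0,0.015,1],[0,0,0,0.05,0,0.015,1],[0,0,0,0,0,0,1],[0,0,0,0,0,0,1],[0,0,0,0,0,0,1],[0,0,0,0,0,0,1],[0,0,0,0,0,0,1],[0,0,0,0,0,0,1],[0,0,0,0,0,0,1],[0,0,0,0,0,0,1]]]'
```

```text
clock: 40.9
position: [0.5788, -0.117, 0.0273]
tool_rot: [[0.952, -0.023, 0.305], [-0.023, -1.0, -0.006], [0.305, -0.002, -0.952]]
force: [-13.8, -0.7, 2.3]
grip_width: 0.0005
clock: 41.73
position: [0.5788, -0.1167, 0.0267]
tool_rot: [[0.953, -0.023, 0.302], [-0.023, -1.0, -0.004], [0.302, -0.003, -0.953]]
force: [-12.8, 0.2, 2.1]
grip_width: 0.0001
```

```bash
python3 -m pendant '[[[0,0,0,0.05,0,0.015,1],[0,0,0,0.05,0,0.015,1],[0,0,0,0,0,0,1],[0,0,0,0,0,0,1],[0,0,0,0,0,0,1],[0,0,0,0,0,0,1],[0,0,0,0,0,0,1],[0,0,0,0,0,0,1],[0,0,0,0,0,0,1],[0,0,0,0,0,0,1]]]'
```

```text
clock: 42.57
position: [0.5797, -0.1168, 0.0266]
tool_rot: [[0.953, -0.023, 0.302], [-0.023, -1.0, -0.005], [0.302, -0.003, -0.953]]
force: [-13.3, -0.4, 1.0]
grip_width: -0.0
```

```bash
python3 -m pendant '[[[0,0,0,0.05,0,0.015,1],[0,0,0,0.05,0,0.015,1],[0,0,0,0,0,0,1],[0,0,0,0,0,0,1],[0,0,0,0,0,0,1],[0,0,0,0,0,0,1],[0,0,0,0,0,0,1],[0,0,0,0,0,0,1],[0,0,0,0,0,0,1],[0,0,0,0,0,0,1]]]'
```

```text
clock: 43.4
position: [0.5808, -0.117, 0.0266]
tool_rot: [[0.953, -0.023, 0.302], [-0.023, -1.0, -0.005], [0.302, -0.002, -0.953]]
force: [-14.1, -2.1, 0.6]
grip_width: -0.0001
```

```bash
python3 -m pendant '[[[0,0,0,0.05,0,0.01,1],[0,0,0,0.02,0,0.01,1],[0,0,0,0,0,0,1],[0,0,0,0,0,0,1],[0,0,0,0,0,0,1],[0,0,0,0,0,0,1],[0,0,0,0,0,0,1],[0,0,0,0,0,0,1],[0,0,0,0,0,0,1],[0,0,0,0,0,0,1]]]'
```

```text
clock: 44.23
position: [0.5811, -0.1168, 0.0264]
tool_rot: [[0.953, -0.023, 0.301], [-0.023, -1.0, -0.004], [0.301, -0.003, -0.954]]
force: [-16.8, -1.4, 2.7]
grip_width: -0.0001
```

Right is touching (tip 0.5811, 16.8 N). One final touch on the left to take up its backing-off of about 1 mm.

```bash
python3 -m pendant '[[[0,0,0,-1.2,0,-0.4,1],[0,0,0,-1.2,0,-0.4,1],[0,0,0,-0.4,0,-0.1,1],[0,0,0,0,-3.8,0,1],[0,0,0,0,-3.9,0,1],[0,0,0,0,-3.9,0,1],[0,0,0,0,-3.9,0,1],[0,0,0,0,-3.9,0,1],[0,0,0,0,-3.9,0,1],[0,0,0,0,-0.1,0,1]]]'
python3 -c "
from h import *
c=vision.capture('scene'); np.savez('pics/scene13.npz',**c); g=gold(c)
L=[q[1] for q in g if 350<q[1][0]<368 and 190<q[1][1]<215];R=[q[1] for q in g if 285<q[1][0]<300 and 215<q[1][1]<235]
print(L,R);bat(c,L[0],R[0]);go([.58,.118,.028])"
python3 -m pendant '[[[0,0,0,0,0,0,1],[0,0,0,0.6,0,0.2,1],[0,0,0,0.6,0,0.25,1],[0,0,0,0.2,0,0.1,1],[0,0,0,0.2,0,0.06,1],[0,0,0,0,0,0,1],[0,0,0,0,0,0,1],[0,0,0,0,0,0,1],[0,0,0,0,0,0,1],[0,0,0,0,0,0,1]]]'
```

```text
clock: 45.07
position: [0.5604, 0.1227, 0.0285]
tool_rot: [[0.951, -0.019, 0.31], [-0.018, -1.0, -0.005], [0.31, -0.001, -0.951]]
force: [0.5, 0.4, 0.1]
grip_width: 0.0
[array([363.7, 206.4])] [array([294.7, 231. ])]
termdist 0.1995 centre [ 0.6399 -0.0024] yaw -0.025 rel 0.005 gapL,R mm [-1.1  0.3] ych mm 4.3
 push pt 1 [0.5979 0.1187] TCP contact [0.5873 0.1191]
 push pt -1 [ 0.5919 -0.1212] TCP contact [ 0.5813 -0.1209]
t 45.12 p [0.5605 0.1204 0.0284] F [-0.1 -0.8  0.9] M [ 0.06  0.1  -0.02] delta cm tool [1.84 0.2  0.64]
clock: 45.95
position: [0.5775, 0.1165, 0.0274]
tool_rot: [[0.951, -0.024, 0.309], [-0.023, -1.0, -0.008], [0.309, -0.0, -0.951]]
force: [1.4, 0.4, 0.3]
grip_width: 0.0001
```

```bash
python3 -m pendant '[[[0,0,0,0.1,0,0.03,1],[0,0,0,0.1,0,0.03,1],[0,0,0,0.1,0,0.03,1],[0,0,0,0.1,0,0.03,1],[0,0,0,0.1,0,0.03,1],[0,0,0,0.1,0,0.03,1],[0,0,0,0.1,0,0.03,1],[0,0,0,0.1,0,0.03,1],[0,0,0,0.1,0,0.03,1],[0,0,0,0,0,0,1]]]'
python3 -m pendant '[[[0,0,0,0.05,0,0.015,1],[0,0,0,0.05,0,0.015,1],[0,0,0,0,0,0,1],[0,0,0,0,0,0,1],[0,0,0,0,0,0,1],[0,0,0,0,0,0,1],[0,0,0,0,0,0,1],[0,0,0,0,0,0,1],[0,0,0,0,0,0,1],[0,0,0,0,0,0,1]]]'
```

```text
clock: 46.78
position: [0.5865, 0.1163, 0.0273]
tool_rot: [[0.951, -0.024, 0.307], [-0.023, -1.0, -0.008], [0.307, 0.0, -0.952]]
force: [-2.5, -0.3, 1.0]
grip_width: -0.0002
clock: 47.62
position: [0.5867, 0.1164, 0.0269]
tool_rot: [[0.952, -0.024, 0.305], [-0.023, -1.0, -0.007], [0.306, 0.0, -0.952]]
force: [-7.6, 0.1, 0.5]
grip_width: -0.0
```

```bash
python3 -m pendant '[[[0,0,0,0.05,0,0.015,1],[0,0,0,0.05,0,0.015,1],[0,0,0,0.03,0,0.01,1],[0,0,0,0,0,0,1],[0,0,0,0,0,0,1],[0,0,0,0,0,0,1],[0,0,0,0,0,0,1],[0,0,0,0,0,0,1],[0,0,0,0,0,0,1],[0,0,0,0,0,0,1]]]'
```

```text
clock: 48.45
position: [0.5868, 0.1164, 0.0262]
tool_rot: [[0.953, -0.024, 0.302], [-0.023, -1.0, -0.007], [0.302, 0.0, -0.953]]
force: [-11.8, 0.1, 2.1]
grip_width: 0.0002
```

```bash
python3 -m pendant '[[[0,0,0,0.05,0,0.015,1],[0,0,0,0.02,0,0.005,1],[0,0,0,0,0,0,1],[0,0,0,0,0,0,1],[0,0,0,0,0,0,1],[0,0,0,0,0,0,1],[0,0,0,0,0,0,1],[0,0,0,0,0,0,1],[0,0,0,0,0,0,1],[0,0,0,0,0,0,1]]]'
```

```text
clock: 49.28
position: [0.5868, 0.1165, 0.0259]
tool_rot: [[0.953, -0.024, 0.301], [-0.023, -1.0, -0.007], [0.301, 0.0, -0.954]]
force: [-14.4, -0.7, 2.4]
grip_width: 0.0002
```

```bash
python3 -m pendant '[[[0,0,0,0.05,0,0.015,1],[0,0,0,0.02,0,0.005,1],[0,0,0,0,0,0,1],[0,0,0,0,0,0,1],[0,0,0,0,0,0,1],[0,0,0,0,0,0,1],[0,0,0,0,0,0,1],[0,0,0,0,0,0,1],[0,0,0,0,0,0,1],[0,0,0,0,0,0,1]]]'
```

```text
clock: 50.12
position: [0.5874, 0.1166, 0.0258]
tool_rot: [[0.954, -0.024, 0.3], [-0.023, -1.0, -0.007], [0.3, 0.0, -0.954]]
force: [-15.0, 1.6, 2.7]
grip_width: -0.0001
```

```bash
python3 -m pendant '[[[0,0,0,0.04,0,0.01,1],[0,0,0,0.02,0,0.005,1],[0,0,0,0,0,0,1],[0,0,0,0,0,0,1],[0,0,0,0,0,0,1],[0,0,0,-0.5,0,-0.15,1],[0,0,0,-1.5,0,-0.5,1],[0,0,0,-2,0,-0.65,1],[0,0,0,-3,0,-1,1],[0,0,0,-1,0,-3,1]]]'
python3 -m pendant '[[[0,0,0,0,0,-3,1],[0,0,0,0,0,-3,1],[0,0,0,0,0,-3,1],[0,0,0,0,0,-3,1],[0,0,0,0,0,0,1],[0,0,0,0,0,0,1],[0,0,0,0,0,0,1],[0,0,0,0,0,0,1],[0,0,0,0,0,0,1],[0,0,0,0,0,0,1]]]'
python3 -c "
from h import *
c=vision.capture('scene'); np.savez('pics/scene14.npz',**c); g=gold(c)
L=[q[1] for q in g if 350<q[1][0]<368 and 190<q[1][1]<215];R=[q[1] for q in g if 285<q[1][0]<300 and 215<q[1][1]<235]
print(L,R);bat(c,L[0],R[0]);crop(c,190,150,230,160,3.4,'pics/scene14c.png')
c=vision.capture('side');crop(c,230,150,160,120,5,'pics/side14c.png')"
```

```text
clock: 50.95
position: [0.4947, 0.1184, 0.0501]
tool_rot: [[0.953, -0.024, 0.301], [-0.023, -1.0, -0.008], [0.302, 0.0, -0.953]]
force: [-1.6, -0.4, 0.5]
grip_width: -0.0001
clock: 51.78
position: [0.4619, 0.1193, 0.1667]
tool_rot: [[0.951, -0.024, 0.307], [-0.023, -1.0, -0.008], [0.307, 0.0, -0.952]]
force: [-0.3, -0.2, -0.7]
grip_width: -0.0001
[array([363.9, 206.5])] [array([294.5, 230.8])]
termdist 0.2001 centre [ 0.6397 -0.0022] yaw -0.031 rel -0.001 gapL,R mm [-0.3 -0.7] ych mm 4.5
 push pt 1 [0.5985 0.1192] TCP contact [0.5879 0.1195]
 push pt -1 [ 0.591  -0.1207] TCP contact [ 0.5804 -0.1204]
```

View pics/scene14c.png

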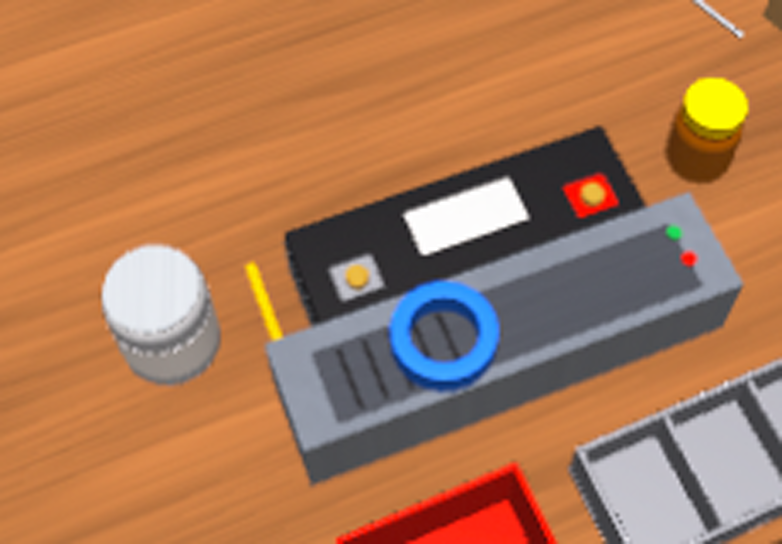

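View pics/side14c.png

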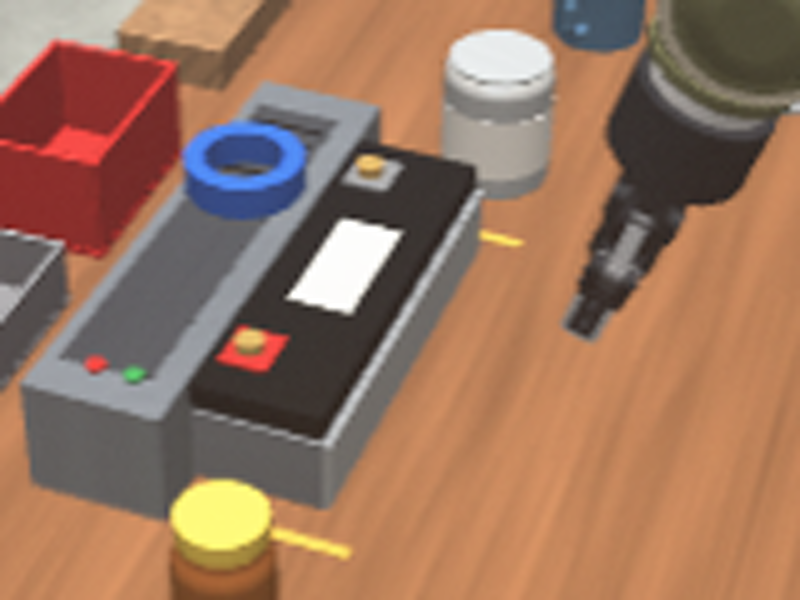

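The pictures show the battery flush along the charger at both ends, centred between the yellow lines, with the tool clear. The bystanders in view (jar, tin, tape) are unmoved. Handing in.

```bash
python3 -c "
from rig import hand_in; print(hand_in())"
```

```text
the job is handed in; nothing more can be done
None
```

I walked the battery home to the charger with closed, tilted fingertips, pushing the left and right ends of the front plate in turn, and handed it in at about 52 s.

**Final position:** the last camera measurement put the gaps at about 0.3 mm on the left and 0.7 mm on the right. The battery was 0.001 rad out of line and 4.5 mm from the middle sideways. The camera calibration is only good to about 2 mm, so my surer evidence was touch. Pushing at each end stalled against the charger (tip x 0.5877 left, 0.5811 right). On the last left push I stopped without waiting for a stall, up to about 0.4 mm short, after which the tool was drawn well clear.

**On the way:**
- **Force:** pushes were mostly 12 to 15 N. The highest I read was 21.4 N, when the left corner first met the charger. I only read force at the end of each call, so brief peaks between readings were not seen.
- **Turning:** the largest turn I measured was about 0.16 rad (9 degrees).
- **Bystanders:** the jar, tin and tape roll look unmoved in the last views. I compared them by eye and did not measure them or check the others at the end.

**Failures:** the tracker gave one bad reading, when a blob on the arm was taken for a terminal. I spotted it from the impossible terminal spacing and re-measured. No other checks failed or disagreed.

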